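Clamp the re-glued ledger in the ratchet press

ROBOT

A 7-joint arm with a two-finger parallel gripper is mounted at the origin on a cart in front of the work surface, level with it; the furniture and walls round the work are solid. World frame = base frame: x ahead of the robot, y to its left, z up, the work surface at z = 0. Lengths are in m, angles in rad, forces in N, time in s.
With the tool pointing down it reaches from about 0.4 to 0.85 m from the base axis. Payload 10.4 kg.
Tool frame: the origin (TCP) lies midway between the tips of the shut fingers; the grasp point (between the pads) lies 19 mm behind it; z points along the fingers, y is the line along which they close (so a half turn about z gives the same grasp; the last joint's range is limited). The gripper opens to 87 mm and grips with 3 to 60 N. Pads are 19 mm wide; open, the fingers measure 117 mm over their backs; the gripper's body (75 mm by 190 mm) begins 51 mm behind the grasp point.
Start: joints at [-1.212, 0.332, -0.065, 1.46, 0.022, 1.35, -0.088], TCP at [0.233, 0.58, 0.187] pointing down, gripper open.
Joint ranges: [-2.6, 2.6], [-0.5, 2.12], [-1.47, 1.34], [0.16, 2.42], [-1.27, 4.41], [0.06, 2.06], [-2.6, 2.6]. Speed limits (rad/s): [2.22, 2.22, 2.79, 2.79, 3.14, 3.14, 3.14].

INTERFACE

Orientations are given as a unit quaternion [x, y, z, w].
In Python, from bench import r gives the robot as it stands.
- The arm moves only by the tool arm_command, never from a script. Its arguments are lists of equal length, an entry for each row: "xyz": the shift along the world's x, y, z in m, a list of three; "rot": the turn, a rotation vector about the world's x, y, z in rad, a list of three. In form: {"xyz": [[tx, ty, tz], ...], "rot": [[ax, ay, az], ...]}. A call has 1 to 20 rows; each row is the pose to reach, as a shift and turn from the pose commanded when the call began; what a row does not reach only later rows make up. A row lasts 1/12 s, in which the tool goes at most 41.7 mm and 7.16 degrees, less where a joint would pass 70% of its speed; a pose out of reach is approached as far as the arm can. A call with a gripper value outside its range is refused whole. "grip" is the opening, from 0 (shut) to 1 (fully open), set as the call begins (left out, the last holds). The fingers move at their own pace and stop on an object; "squeeze" is the grip in N (left out, the last holds). Time passes only in rows, so rows that repeat a pose let the fingers close. It gives the time, the measured TCP pose, the force, the opening and the grip force at its end, in the units of the state.
- r.read_state(): the state, without advancing time (a new reading comes with each control period).
- r.camera(name): name is "scene" or "top" or "wrist"; returns the picture (420x560x3 uint8, red, green, blue); there is no depth.
- r.camera_model(name): a dict with "fx", "fy", "cx", "cy" (pixels), "T" (4x4, takes a point from camera to world coordinates). Camera axes: x right, y up, looking along -z (the intrinsics and any distortion apply to the point x, -y, -z); pixel columns grow to the right and rows downward; lengths in m; the calibration is good to about 2 mm. A picture is of the moment at which its call begins: read the wrist's pose just before it. camera_model takes no time and is no camera call; for the wrist camera it gives the pose at the moment of the call.
- r.close_job(): hands the job in; it is judged then, once.
Trained networks look in the newest picture that a camera, given by its name, has taken for a name from the list of things; names that differ only in an ending like _2 or _b are one class to them, and where a whole thing is asked for, a point or a joint stands for the part that bears it (a point fixed in the world has none). Each returns a list of dicts, best first, with "conf" (0 to 1); they miss things now and then, are a little off and sometimes report something else, mostly with a low value. They report only what shows in the picture. A call takes as long as a camera call.
- r.look_for(label, camera): "at" ([x, y, z] in m, in the coordinates of the camera as it stood for that picture, good to about 4 mm: the middle of the surface that is visible of it).
- r.spot_point(label, camera): "at" ([x, y, z] in m, in the coordinates of the camera as it stood for that picture, good to about 4 mm: a listed point, or the origin of a listed thing).
The state is a dict: "time": time; "joint_positions": joint angles; "joint_vel": joint speeds; "joint_torque": joint torques, N m; "ee_pos": TCP position; "eef_rot": TCP orientation; "ft_force": force on the tool from outside, world axes, zero at the start; "torque": the same for the moment, N m; "width": finger opening in m; "grip_force": force on a finger pad.
Only numpy, scipy, OpenCV 4.12 (cv2) and the standard library are available. Lean on these libraries where they do the work, as an engineer would, in place of code of your own. Each camera call takes 0.05 s, during which the arm holds its last target. There are 200 camera calls.

TASK

The ledger's spine has just been re-glued. Slide the book gently home in the bench press until its spine sits flush against the back stop, flip the ratchet's selector over to tighten, and work the handle back and forth until the plate bears firmly on the cover, without over-tightening; leave the book clamped, let go, and leave the things round the press where they are.

Things in the scene. Friction and masses are not known exactly. Their poses are not given: they have to be found in the camera images.
- press: grey steel bench press, fixed, 205x284x174 mm, mouth towards its -x. Origin on the table under the screw axis, z up. Wood-faced bed top at z 26 mm. Back stop: face at x +45 mm, square to x, z to 56 mm. Columns (20 mm) at y +-110 mm, their nuts' tops at z 174 mm; crosshead x +-23 mm, z 116 to 150 mm. 16-tooth ratchet wheel, 86 mm across, z 158 to 166 mm, on the screw; the plate sinks 16 mm a turn clockwise from above.
- press_plate: pressing plate guided on the columns. Origin on the screw axis at the underside of the steel (78x180x16 mm). Its rubber pad sticks out 6 to 8 mm below that, as fitted (not measured); the pad starts 6 to 11 mm above the book, more than one full swing of the handle. Once it touches, pressure grows by about 230 N for each further mm of screw travel; 500 N spoils the book.
- ledger: brown hard-cover book, 149 (its x) x 192 (its y) x 24 mm, 0.42 kg, loose on the bed, lying flat. Origin at the middle of its underside; the spine is the +y end, towards the stop, 96 mm from the origin, and starts 22 to 40 mm short of the stop; the other end, 96 mm the other way, sticks out of the mouth. When home the origin is at x -51 mm of the press.
- handle (a joint): ratchet handle, rad: 0 = bar points to the press's -x (its mouth), + clockwise from above (end goes to press +y), stopped by the nuts at +-1.38; starts at -1.35 to -1.1. Bar 20 mm wide, z 168 to 176 mm. Force at the grip when pulled slowly: slipping 1.5 N; driving, plate free, about 10 N (7 N when just halted); properly firm 13.5 to 15 N (12 to 13 N when just halted); above 17 N is too tight.
- grip_mid (a point): middle of the upright black grip at the bar's end, 170 mm from the screw axis: a cylinder 25 mm across, 44 mm high (z 177 to 221 mm), this point 22 mm above its foot. It spins freely on its pin, so the hand need not turn with the handle.
- selector (a joint): direction selector on the bar, rad about an upright pin 66 mm from the screw axis: -0.45 = loosen (starts within 0.03 of it), +0.45 = tighten, + clockwise from above; stays where it is put, takes about 1.5 N at the tab. At tighten the tab leans to the bar's +y side (handle at 0), and the handle drives the screw when swung + and slips when swung back.
- tab_end (a point): middle of the selector's upright steel thumb tab, 16 mm long along the bar, 7 mm thick, z 177 to 193 mm, 25 mm from the selector's pin, outward (towards the grip). At mid throw it lies over the bar's centre line, 91 mm from the screw axis; at either end it is 11 mm to the side.
- glue_stick: upright glue stick, 27 mm across, 96 mm high, origin under its middle; leave alone.
- tape_blue: roll of blue tape lying flat, 94x96x24 mm, origin under its middle; leave alone.
- calculator: desk calculator, 139x97x18 mm, origin under its middle; leave alone.
- stapler: desk stapler, 34x143x53 mm, origin under its middle; leave alone. A tall open carton stands beyond it, right of the press: pass it on the robot side.

How it is judged:
By the outcome, as a careful person would: the job done as asked, in the order asked, and still so for the second after the job is handed in, with the robot touching nothing.
It also fails if it takes over 72 s, if anything falls off the work surface, if the arm or the gripper's body presses on something with over 40 N, if the wrist force passes 120 N, or if a joint passes its speed limit or range.

## Working session

There is one attempt and no reset: what is moved stays moved. The work goes in short steps, Python scripts to look and compute and a tool call to move; the robot and the scene stay as the last step left them, time stands still between calls to the robot, and variables do not carry over. Pictures are saved under pics/ and viewed, at most 10 in all, crops included, and the job is handed in when it is done.

Besides the shell and the picture viewer there is one more tool, called in YAML: its name, and indented under it one key for each argument. arm_command: Moves the arm, as the interface text tells. Its arguments: {"type":"object","properties":{"xyz":{"type":"array"},"rot":{"type":"array"},"grip":{"type":"number"},"squeeze":{"type":"number"}},"required":["xyz","rot"]}

```bash
mkdir -p pics; cat > h.py <<'E'
import numpy as np, cv2
from bench import r
def find(kind,label,cam):
    T=np.array(r.camera_model(cam)["T"])
    out=[]
    for d in getattr(r,kind)(label,cam)[:3]:
        p=T@np.append(d["at"],1); out.append((round(d["conf"],2),p[:3].round(4).tolist()))
    return out
def pic(cam,name):
    im=r.camera(cam); cv2.imwrite("pics/"+name,im[:,:,::-1]); return im
E
python3 - <<'E'
from h import *
s=r.read_state(); print({k:np.round(v,3).tolist() for k,v in s.items()})
a=pic("scene","s1.png"); b=pic("top","t1.png")
for cam in("scene","top"):
  for l in("press","press_plate","ledger","grip_mid","tab_end","glue_stick","stapler","calculator","tape_blue"):
    print(cam,l,find("spot_point",l,cam))
print(r.read_state()["time"])
E
```

```text
{'time': 0.0, 'joint_positions': [-1.212, 0.333, -0.065, 1.461, 0.022, 1.35, -0.088], 'joint_vel': [-0.0, -0.001, 0.002, 0.001, 0.001, 0.001, 0.0], 'joint_torque': [-0.0, -62.326, 0.024, -38.99, -0.061, 0.04, 0.0], 'ee_pos': [0.233, 0.58, 0.186], 'eef_rot': [0.19, 0.982, -0.001, -0.0], 'ft_force': [-0.923, 0.691, -0.264], 'torque': [0.006, -0.023, 0.022], 'grip_force': 0.0, 'width': 0.087}
scene press [(0.58, [0.6742, 0.0868, 0.0007])]
scene press_plate [(0.68, [0.6787, 0.0934, 0.0653])]
scene ledger [(0.97, [0.6023, 0.0858, 0.0231])]
scene grip_mid [(0.68, [0.6034, -0.0672, 0.1981])]
scene tab_end [(0.42, [0.6517, -0.0003, 0.1834])]
scene glue_stick [(0.76, [0.6887, 0.3617, 0.0029])]
scene stapler [(0.82, [0.4151, -0.2639, 0.0025])]
scene calculator [(0.75, [0.4817, 0.3511, 0.0044]), (0.74, [0.6045, -0.0682, 0.1993])]
scene tape_blue [(0.55, [0.5988, 0.3913, -0.0014]), (0.25, [0.6016, 0.0885, 0.025])]
top press [(0.61, [0.6815, 0.0874, -0.0026])]
top press_plate [(0.65, [0.6796, 0.0882, 0.0646]), (0.21, [0.6122, -0.0654, 0.1954])]
top ledger [(0.62, [0.6037, 0.0906, 0.0261])]
top grip_mid [(0.48, [0.6124, -0.064, 0.1982])]
top tab_end [(0.5, [0.6483, 0.0054, 0.1881])]
top glue_stick [(0.53, [0.6881, 0.3626, -0.0035])]
top stapler [(0.58, [0.4188, -0.2578, -0.0015])]
top calculator [(0.95, [0.4894, 0.3535, -0.0007])]
top tape_blue [(0.61, [0.5962, 0.3915, -0.0033])]
1.0
```

```bash
python3 -c "
import cv2,numpy as np
a=cv2.imread('pics/s1.png');b=cv2.imread('pics/t1.png')
cv2.imwrite('pics/st.png',cv2.resize(np.vstack([a,b]),(800,1200))[:600]) 
cv2.imwrite('pics/t2.png',cv2.resize(b,(800,600)))"
```

```text
(no output)
```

View pics/st.png

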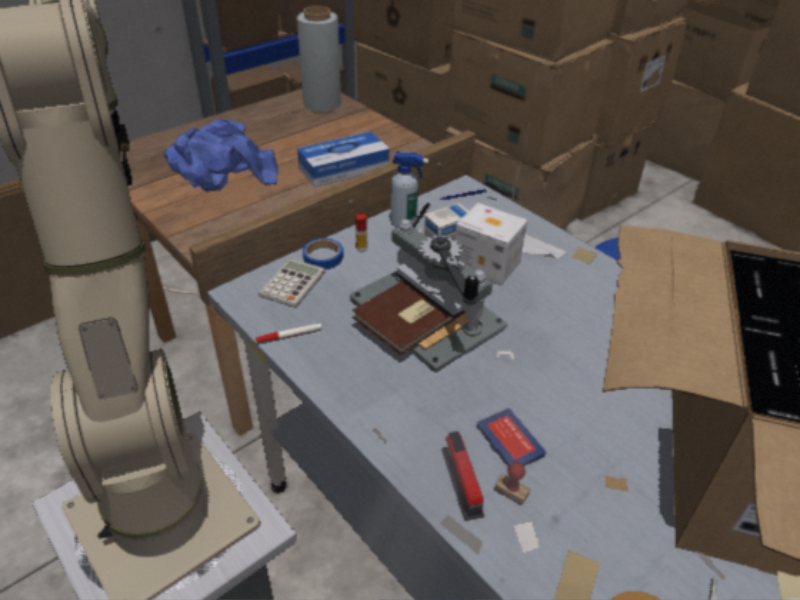

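View pics/t2.png

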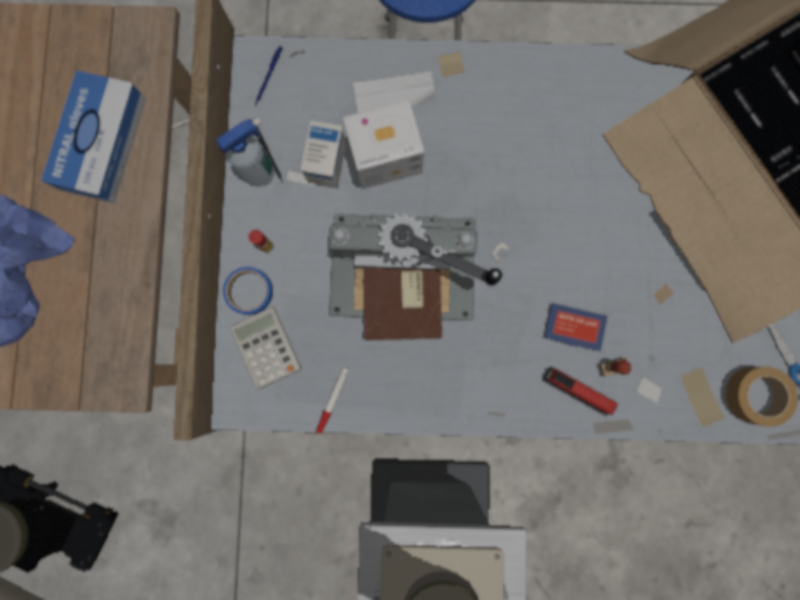

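The scene view shows the press on the bench with its mouth facing the robot, and the handle swung to the right. In the top view, up is +x and left is +y. The column nuts are near (340,235) and (468,240), the grip near (493,277), and the book front edge runs along row 338. I'll measure the yaws from these.

```bash
cat >> h.py <<'E'
def ray(cam,u,v,z):
    m=r.camera_model(cam);T=np.array(m["T"])
    d=T[:3,:3]@np.array([(u-m["cx"])/m["fx"],-(v-m["cy"])/m["fy"],-1]);o=T[:3,3]
    return (o+d*(z-o[2])/d[2]).round(4)
E
python3 - <<'E'
from h import *
f=0.7
for n,u,v,z in [("nut+",340,235,.174),("nut-",468,240,.174),("hub",402,235,.17),("bookL",363,338,.05),("bookR",441,338,.05),("basecornL",330,318,.01),("basecornR",473,320,.01),("grip",492,276,.221)]:
    print(n,ray("top",u*f,v*f,z))
print(r.camera_model("top"))
b=cv2.imread("pics/t1.png"); cv2.imwrite("pics/t3.png",cv2.resize(b[135:250,215:365],(780,598),interpolation=cv2.INTER_CUBIC))
E
```

```text
nut+ [0.6759 0.1955 0.174 ]
nut- [ 0.6728 -0.0251  0.174 ]
hub [0.6796 0.0888 0.17  ]
bookL [0.5053 0.1594 0.05  ]
bookR [0.5091 0.0114 0.05  ]
basecornL [0.5448 0.2288 0.01  ]
basecornR [ 0.5481 -0.0531  0.01  ]
grip [ 0.604  -0.0605  0.221 ]
{'fx': 417.2755351354864, 'fy': 417.2755351354864, 'cx': 285.73026205158567, 'cy': 208.9798977680625, 'T': array([[ 2.57810658e-02,  9.93340707e-01, -1.12292373e-01,
         4.54876903e-01],
       [-9.99667605e-01,  2.56035882e-02, -3.02255481e-03,
         7.21536656e-02],
       [-1.27339055e-04,  1.12332972e-01,  9.93670613e-01,
         1.18224771e+00],
       [ 0.00000000e+00,  0.00000000e+00,  0.00000000e+00,
         1.00000000e+00]])}
```

View pics/t3.png

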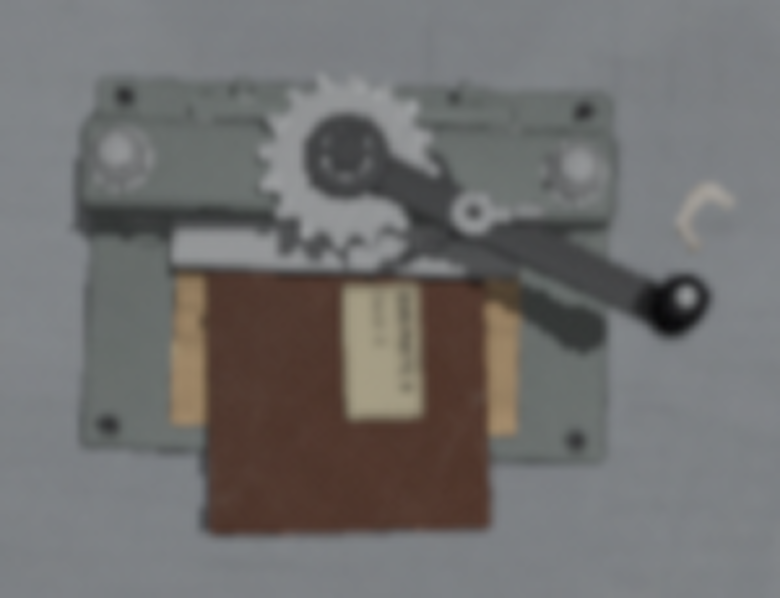

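arm_command:
  xyz:
    - [0.013,-0.027,0.003]
    - [0.025,-0.055,0.003]
    - [0.04,-0.085,0.003]
    - [0.055,-0.117,0.003]
    - [0.07,-0.15,0.003]
    - [0.085,-0.183,0.003]
    - [0.1,-0.215,0.003]
    - [0.115,-0.248,0.003]
    - [0.13,-0.28,0.003]
    - [0.145,-0.31,0.003]
    - [0.16,-0.345,0.003]
    - [0.175,-0.375,0.003]
    - [0.19,-0.405,0.003]
    - [0.205,-0.44,0.003]
    - [0.22,-0.47,0.003]
    - [0.225,-0.49,0.003]
    - [0.225,-0.49,-0.02]
    - [0.225,-0.49,-0.02]
  rot:
    - [0,0,0]
    - [0,0,0.03]
    - [0,0,0.06]
    - [0,0,0.09]
    - [0,0,0.12]
    - [0,0,0.15]
    - [0,0,0.18]
    - [0,0,0.21]
    - [0,0,0.24]
    - [0,0,0.27]
    - [0,0,0.3]
    - [0,0,0.33]
    - [0,0,0.36]
    - [0,0,0.36]
    - [0,0,0.36]
    - [0,0,0.36]
    - [0,0,0.36]
    - [0,0,0.36]

```text
time: 2.5
ee_pos: [0.4567, 0.0884, 0.1642]
eef_rot: [0.012, 1.0, -0.001, -0.002]
ft_force: [-1.3, 0.1, -1.6]
width: 0.0869
grip_force: 0.0
```

The crop shows the press is square to the world to within about 0.5°. The book is turned about 2.5°, with its left front corner nearest the robot. Two open fingers held square will straighten it as they push.

arm_command:
  xyz:
    - [0,0,-0.035]
    - [0,0,-0.07]
    - [0,0,-0.105]
    - [0,0,-0.131]
    - [0.01,0,-0.131]
    - [0.02,0,-0.131]
    - [0.028,0,-0.131]
    - [0.032,0,-0.131]
    - [0.036,0,-0.131]
    - [0.04,0,-0.131]
    - [0.043,0,-0.131]
    - [0.046,0,-0.131]
    - [0.049,0,-0.131]
    - [0.052,0,-0.131]
    - [0.054,0,-0.131]
    - [0.056,0,-0.131]
    - [0.056,0,-0.131]
  rot:
    - [0,0,0.01]
    - [0,0,0.02]
    - [0,0,0.02]
    - [0,0,0.02]
    - [0,0,0.02]
    - [0,0,0.02]
    - [0,0,0.02]
    - [0,0,0.02]
    - [0,0,0.02]
    - [0,0,0.02]
    - [0,0,0.02]
    - [0,0,0.02]
    - [0,0,0.02]
    - [0,0,0.02]
    - [0,0,0.02]
    - [0,0,0.02]
    - [0,0,0.02]

```text
time: 3.92
ee_pos: [0.5141, 0.09, 0.0357]
eef_rot: [0.001, 1.0, 0.0, 0.0]
ft_force: [-0.0, -0.4, 0.2]
width: 0.0866
grip_force: 0.0
```

arm_command:
  xyz:
    - [0.002,0,0]
    - [0.004,0,0]
    - [0.004,0,0]
  rot:
    - [0,0,0]
    - [0,0,0]
    - [0,0,0]

```text
time: 4.17
ee_pos: [0.5182, 0.0901, 0.0357]
eef_rot: [0.001, 1.0, 0.0, 0.0]
ft_force: [0.2, -0.1, -0.3]
width: 0.0869
grip_force: 0.0
```

arm_command:
  xyz:
    - [0.002,0,0]
    - [0.004,0,0]
  rot:
    - [0,0,0]
    - [0,0,0]

```text
time: 4.33
ee_pos: [0.522, 0.09, 0.0357]
eef_rot: [0.001, 1.0, 0.0, -0.0]
ft_force: [-0.2, 0.4, -0.1]
width: 0.087
grip_force: 0.0
```

```bash
python3 - <<'E'
from h import *
b=pic("top","t4.png"); print(r.read_state()["ft_force"], find("spot_point","ledger","top"),r.read_state()["ee_pos"])
cv2.imwrite("pics/t5.png",cv2.resize(b[135:260,215:365,::-1],(720,600),interpolation=cv2.INTER_CUBIC))
E
```

```text
[0.25666474 0.0169823  0.07012505] [(0.89, [0.6034, 0.0886, 0.0248])] [0.52214524 0.0900294  0.03567612]
```

View pics/t5.png

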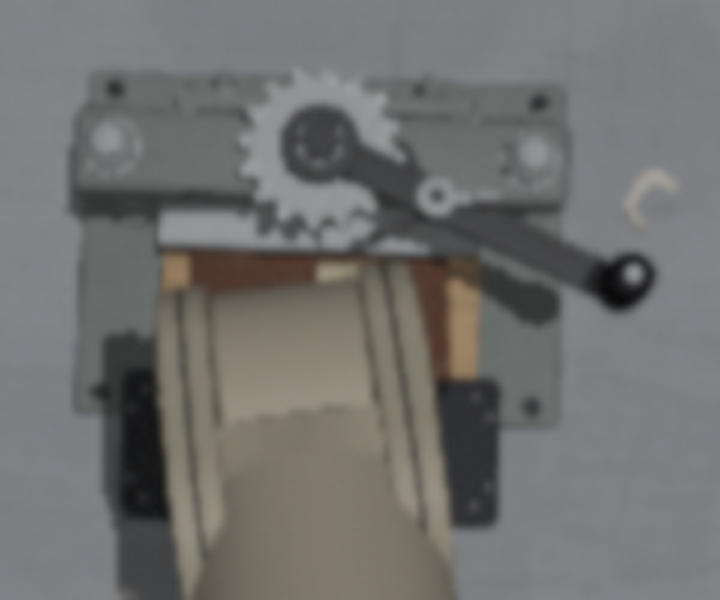

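The arm hides the book's front edge in this view, so I'll check with the wrist and scene cameras.

```bash
python3 - <<'E'
from h import *
w=pic("wrist","w1.png"); print(find("spot_point","ledger","wrist"))
s=pic("scene","s2.png"); print(find("spot_point","ledger","scene"))
c=s[150:290,220:400]
cv2.imwrite("pics/c1.png",np.hstack([cv2.resize(w,(400,300)),cv2.resize(c,(386,300),interpolation=cv2.INTER_CUBIC)])[:,:,::-1])
E
```

```text
[(0.71, [0.6033, 0.0869, 0.0255])]
[(0.82, [0.5995, 0.0876, 0.0222])]
```

View pics/c1.png

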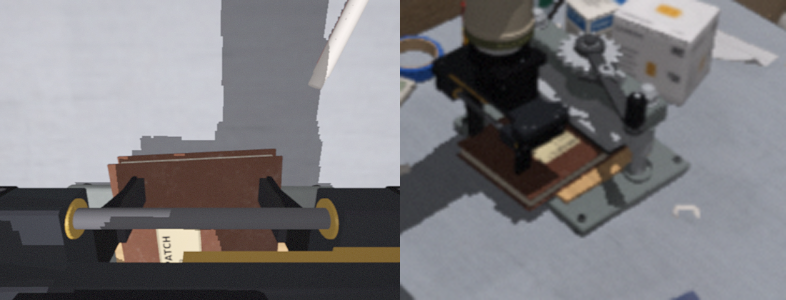

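The wrist view shows the open fingers over the cover: opened wide, the tips sit higher than the TCP, so they passed just over the book without moving it. I'll lift, back off, half close, and push lower. Only bare table lies in front of the press base, at x<0.545.

arm_command:
  xyz:
    - [0,0,0.01]
    - [0,0,0.02]
    - [-0.02,0,0.02]
    - [-0.04,0,0.02]
    - [-0.055,0,0.02]
    - [-0.055,0,0.005]
    - [-0.055,0,-0.008]
    - [-0.055,0,-0.008]
    - [-0.047,0,-0.008]
    - [-0.04,0,-0.008]
    - [-0.034,0,-0.008]
    - [-0.03,0,-0.008]
    - [-0.027,0,-0.008]
    - [-0.024,0,-0.008]
    - [-0.021,0,-0.008]
    - [-0.018,0,-0.008]
  rot:
    - [0,0,0]
    - [0,0,0]
    - [0,0,0]
    - [0,0,0]
    - [0,0,0]
    - [0,0,0]
    - [0,0,0]
    - [0,0,0]
    - [0,0,0]
    - [0,0,0]
    - [0,0,0]
    - [0,0,0]
    - [0,0,0]
    - [0,0,0]
    - [0,0,0]
    - [0,0,0]
  grip: 0.4

```text
time: 5.97
ee_pos: [0.5041, 0.09, 0.0277]
eef_rot: [0.001, 1.0, 0.0, -0.0]
ft_force: [-0.2, 0.7, 0.5]
width: 0.0348
grip_force: 0.0
```

arm_command:
  xyz:
    - [0.002,0,0]
    - [0.004,0,0]
    - [0.006,0,0]
    - [0.008,0,0]
  rot:
    - [0,0,0]
    - [0,0,0]
    - [0,0,0]
    - [0,0,0]

```text
time: 6.3
ee_pos: [0.512, 0.09, 0.0277]
eef_rot: [0.001, 1.0, 0.0, -0.0]
ft_force: [0.5, 0.7, 0.3]
width: 0.0348
grip_force: 0.0
```

```bash
python3 - <<'E'
from h import *
print(r.read_state()["ft_force"])
pic("scene","s3.png"); print(find("spot_point","ledger","scene"))
w=pic("wrist","w2.png"); print(find("spot_point","ledger","wrist"))
print(r.read_state()["ft_force"],r.read_state()["ee_pos"])
E
```

```text
[0.47353802 0.74951188 0.28546157]
[(0.96, [0.601, 0.0868, 0.0236])]
[(0.55, [0.6033, 0.0891, 0.0275])]
[-0.04455546 -0.65688835  0.12732727] [0.51181632 0.08997906 0.02764201]
```

```bash
python3 - <<'E'
from h import *
w=cv2.imread("pics/w2.png");s=cv2.imread("pics/s3.png")[150:290,220:400]
cv2.imwrite("pics/c2.png",np.hstack([cv2.resize(w,(400,300)),cv2.resize(s,(386,300),interpolation=cv2.INTER_CUBIC)]))
E
```

```text
(no output)
```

View pics/c2.png

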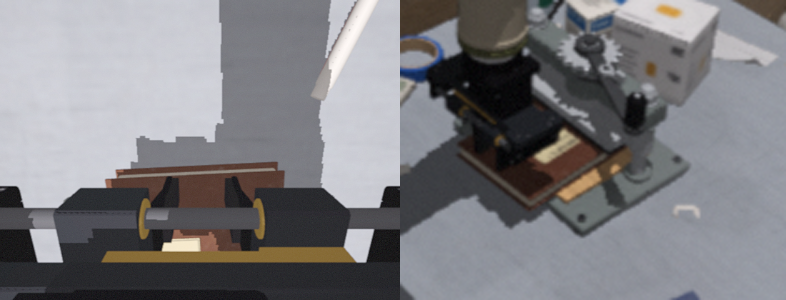

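```bash
cat >> h.py <<'E'
def proj(cam,p):
    m=r.camera_model(cam); q=np.linalg.inv(np.array(m["T"]))@np.append(p,1)
    return [round(float(m["cx"]+m["fx"]*q[0]/-q[2]),1),round(float(m["cy"]+m["fy"]*q[1]/q[2]),1)]
E
python3 - <<'E'
from h import *
for cam in("wrist","scene"):
  print(cam,"tcp",proj(cam,[.512,.09,.0277]),"up7",proj(cam,[.512,.09,.098]),"bookL",proj(cam,[.505,.16,.05]),"bookR",proj(cam,[.509,.011,.05]),"home",proj(cam,[.53,.16,.05]),proj(cam,[.53,.011,.05]))
print(np.round(r.camera_model("wrist")["T"],3))
E
```

```text
wrist tcp [282.8, 240.9] up7 [283.1, 300.5] bookL [403.8, 244.0] bookR [147.2, 250.7] home [399.4, 282.6] [151.4, 282.9]
scene tcp [262.8, 232.5] up7 [262.7, 214.4] bookL [246.0, 215.4] bookR [279.8, 242.5] home [252.7, 211.9] [285.5, 239.1]
[[ 0.001 -0.957 -0.289  0.432]
 [ 1.     0.001  0.001  0.09 ]
 [-0.    -0.289  0.957  0.225]
 [ 0.     0.     0.     1.   ]]
```

The projections place the half-open tips well above the TCP, so they're still over the cover. With the fingers fully shut the TCP is at the tips by definition, so I'll push that way.

arm_command:
  xyz:
    - [0,0,0.015]
    - [0,0,0.03]
    - [-0.025,0,0.03]
    - [-0.05,0,0.03]
    - [-0.05,0,0.015]
    - [-0.05,0,0]
    - [-0.045,0,0]
    - [-0.04,0,0]
    - [-0.034,0,0]
    - [-0.03,0,0]
    - [-0.026,0,0]
    - [-0.022,0,0]
    - [-0.018,0,0]
    - [-0.014,0,0]
  rot:
    - [0,0,0]
    - [0,0,0]
    - [0,0,0]
    - [0,0,0]
    - [0,0,0]
    - [0,0,0]
    - [0,0,0]
    - [0,0,0]
    - [0,0,0]
    - [0,0,0]
    - [0,0,0]
    - [0,0,0]
    - [0,0,0]
    - [0,0,0]
  grip: 0

```text
time: 7.67
ee_pos: [0.4983, 0.09, 0.0278]
eef_rot: [0.001, 1.0, 0.0, 0.0]
ft_force: [0.3, 0.8, -0.1]
width: 0.0006
grip_force: 0.0
```

arm_command:
  xyz:
    - [0.003,0,0]
    - [0.006,0,0]
    - [0.009,0,0]
  rot:
    - [0,0,0]
    - [0,0,0]
    - [0,0,0]

```text
time: 7.92
ee_pos: [0.5071, 0.09, 0.0276]
eef_rot: [0.001, 1.0, 0.0, -0.0]
ft_force: [0.2, 0.0, -0.1]
width: 0.0006
grip_force: 0.0
```

```bash
python3 - <<'E'
from h import *
s=r.read_state();print(s["ft_force"],s["ee_pos"],s["width"])
pic("scene","s4.png"); print(find("spot_point","ledger","scene"))
w=pic("wrist","w3.png"); print(find("spot_point","ledger","wrist"),proj("wrist",s["ee_pos"]))
cv2.imwrite("pics/w3v.png",cv2.resize(w[180:380,100:460,::-1],(800,444)))
E
```

```text
[ 0.23092624  0.00592701 -0.10220781] [0.50709277 0.09000016 0.02764803] 0.000622063592755149
[(0.91, [0.6019, 0.0885, 0.0237])]
[(0.56, [0.6047, 0.0868, 0.0277])] [282.8, 241.1]
```

View pics/w3v.png

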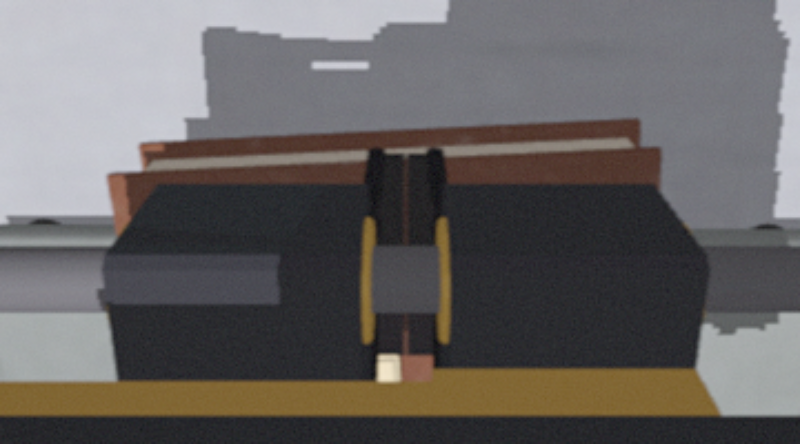

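In this crop the tips end near (405,150) and the lower cover's edge is still visible beyond them at (405,135). The upper cover edge projects to where I first measured it, so the book hasn't moved and the tips are still over it. There's only table in front, so I'll back off and go in much lower, at TCP z≈0.010.

arm_command:
  xyz:
    - [0,0,0.015]
    - [-0.025,0,0.02]
    - [-0.045,0,0.02]
    - [-0.045,0,0]
    - [-0.045,0,-0.017]
    - [-0.045,0,-0.017]
    - [-0.038,0,-0.017]
    - [-0.03,0,-0.017]
    - [-0.025,0,-0.017]
    - [-0.02,0,-0.017]
    - [-0.016,0,-0.017]
    - [-0.012,0,-0.017]
    - [-0.008,0,-0.017]
    - [-0.004,0,-0.017]
    - [0,0,-0.017]
  rot:
    - [0,0,0]
    - [0,0,0]
    - [0,0,0]
    - [0,0,0]
    - [0,0,0]
    - [0,0,0]
    - [0,0,0]
    - [0,0,0]
    - [0,0,0]
    - [0,0,0]
    - [0,0,0]
    - [0,0,0]
    - [0,0,0]
    - [0,0,0]
    - [0,0,0]

```text
time: 9.37
ee_pos: [0.5059, 0.0902, 0.0105]
eef_rot: [0.001, 1.0, 0.0, -0.001]
ft_force: [-6.5, 0.3, 5.4]
width: 0.0003
grip_force: 3.1
```

```bash
python3 - <<'E'
from h import *
s=r.read_state();print(s["ft_force"],s["ee_pos"],s["time"])
pic("scene","s5.png"); print(find("spot_point","ledger","scene"))
w=pic("wrist","w4.png"); print(find("spot_point","ledger","wrist"),proj("wrist",s["ee_pos"]))
E
```

```text
[-6.49498867  0.34335215  5.42575022] [0.50592007 0.09018467 0.01049431] 9.3667
[(0.9, [0.6117, 0.0892, 0.0243])]
[] [282.9, 239.4]
```

Contact now: the book has moved about 9 mm. The vertical force suggests I'm touching near the tip's edge, so I'll back off slightly, go 4 mm lower, and continue slowly.

arm_command:
  xyz:
    - [-0.004,0,0]
    - [-0.007,0,-0.004]
    - [-0.007,0,-0.004]
    - [-0.004,0,-0.004]
    - [-0.001,0,-0.004]
    - [0.001,0,-0.004]
    - [0.003,0,-0.004]
    - [0.005,0,-0.004]
  rot:
    - [0,0,0]
    - [0,0,0]
    - [0,0,0]
    - [0,0,0]
    - [0,0,0]
    - [0,0,0]
    - [0,0,0]
    - [0,0,0]

```text
time: 10.23
ee_pos: [0.5114, 0.0901, 0.0065]
eef_rot: [0.001, 1.0, -0.0, -0.001]
ft_force: [-4.3, -0.5, 3.0]
width: 0.0006
grip_force: 2.5
```

arm_command:
  xyz:
    - [0.002,0,0]
    - [0.004,0,0]
    - [0.005,0,0]
  rot:
    - [0,0,0]
    - [0,0,0]
    - [0,0,0]

```text
time: 10.48
ee_pos: [0.5169, 0.09, 0.0066]
eef_rot: [0.001, 1.0, 0.0, -0.0]
ft_force: [-4.3, 0.5, 1.2]
width: 0.0006
grip_force: 2.2
```

arm_command:
  xyz:
    - [0.0015,0,0]
    - [0.003,0,0]
  rot:
    - [0,0,0]
    - [0,0,0]

```text
time: 10.65
ee_pos: [0.5184, 0.0901, 0.0063]
eef_rot: [0.001, 1.0, -0.0, -0.002]
ft_force: [-14.0, 0.7, 8.9]
width: 0.0008
grip_force: 7.1
```

arm_command:
  xyz:
    - [-0.01,0,0]
    - [-0.035,0,0.005]
    - [-0.05,0,0.04]
  rot:
    - [0,0,0]
    - [0,0,0]
    - [0,0,0]

```text
time: 10.9
ee_pos: [0.4654, 0.0887, 0.0426]
eef_rot: [0.001, 1.0, -0.002, -0.003]
ft_force: [-0.2, 0.7, -0.7]
width: 0.0005
grip_force: 0.0
```

```bash
python3 - <<'E'
from h import *
s=r.read_state();print(s["ft_force"],s["ee_pos"],s["time"])
pic("scene","s6.png"); print(find("spot_point","ledger","scene"))
w=pic("wrist","w5.png"); print(find("spot_point","ledger","wrist"),proj("wrist",[.53,.16,.05]),proj("wrist",[.53,.011,.05]),np.round(r.camera_model("wrist")["T"],3).tolist())
sc=cv2.imread("pics/s6.png")[150:290,220:400]
cv2.imwrite("pics/w5v.png",np.hstack([cv2.resize(w[150:420,:,::-1],(500,241*1)),cv2.resize(sc,(300,241))]))
E
```

```text
[-0.19575868  0.71425058 -0.72969442] [0.46544335 0.08873455 0.04258149] 10.9
[(0.65, [0.6247, 0.0859, 0.0237])]
[] [382.5, 320.3] [168.8, 320.7] [[0.001, -0.956, -0.293, 0.391], [1.0, 0.002, -0.001, 0.09], [0.002, -0.293, 0.956, 0.245], [0.0, 0.0, 0.0, 1.0]]
```

View pics/w5v.png

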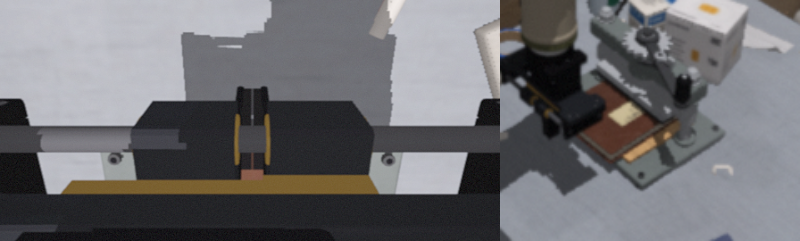

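The scene view shows the book at about x 0.625, consistent with being against the stop. The fingertips seem to sit above the reported TCP, so I'll work out the offset from the wrist picture and check it with a gentle touch on the table.

```bash
python3 - <<'E'
from h import *
s=r.read_state()["ee_pos"]
for dz in (0,.01,.02,.025,.03,.035,.04): print(dz,[proj("wrist",np.array(s)+[dx,0,dz])[1] for dx in(-.0095,-.005,.0)])
w=cv2.imread("pics/w5.png"); print(w[235:262,283].mean(1).round().tolist(), w[235:262,276].mean(1).round().tolist())
E
```

```text
0 [226.9, 233.5, 240.7]
0.01 [232.4, 239.3, 246.8]
0.02 [238.5, 245.6, 253.5]
0.025 [241.8, 249.1, 257.1]
0.03 [245.2, 252.7, 260.9]
0.035 [248.9, 256.5, 264.9]
0.04 [252.7, 260.5, 269.1]
[113.0, 112.0, 113.0, 112.0, 114.0, 112.0, 113.0, 114.0, 113.0, 115.0, 114.0, 117.0, 120.0, 114.0, 83.0, 65.0, 64.0, 62.0, 68.0, 67.0, 71.0, 63.0, 67.0, 64.0, 61.0, 67.0, 59.0] [112.0, 115.0, 112.0, 110.0, 114.0, 115.0, 116.0, 116.0, 115.0, 115.0, 112.0, 112.0, 115.0, 111.0, 60.0, 29.0, 30.0, 34.0, 38.0, 37.0, 32.0, 31.0, 31.0, 30.0, 30.0, 34.0, 38.0]
```

arm_command:
  xyz:
    - [0,0,-0.02]
    - [0,0,-0.035]
    - [0,0,-0.04]
    - [0,0,-0.042]
  rot:
    - [0,0,0]
    - [0,0,0]
    - [0,0,0]
    - [0,0,0]

```text
time: 11.43
ee_pos: [0.4692, 0.0895, 0.0033]
eef_rot: [0.001, 1.0, -0.001, -0.001]
ft_force: [-0.2, -0.1, 0.2]
width: 0.0004
grip_force: 0.0
```

arm_command:
  xyz:
    - [0,0,-0.006]
    - [0,0,-0.012]
    - [0,0,-0.016]
    - [0,0,-0.016]
  rot:
    - [0,0,0]
    - [0,0,0]
    - [0,0,0]
    - [0,0,0]

```text
time: 11.77
ee_pos: [0.4695, 0.0899, -0.012]
eef_rot: [0.001, 1.0, -0.0, -0.0]
ft_force: [-0.5, -0.7, -0.6]
width: 0.0008
grip_force: 0.0
```

arm_command:
  xyz:
    - [0,0,-0.002]
    - [0,0,-0.004]
    - [0,0,-0.005]
  rot:
    - [0,0,0]
    - [0,0,0]
    - [0,0,0]

```text
time: 12.02
ee_pos: [0.47, 0.0901, -0.0163]
eef_rot: [0.001, 1.0, 0.0, 0.0]
ft_force: [0.6, -0.5, 0.1]
width: 0.0003
grip_force: 0.0
```

arm_command:
  xyz:
    - [0,0,-0.003]
    - [0,0,-0.005]
    - [0,0,-0.005]
  rot:
    - [0,0,0]
    - [0,0,0]
    - [0,0,0]

```text
time: 12.27
ee_pos: [0.4696, 0.0899, -0.0217]
eef_rot: [0.001, 1.0, -0.0, -0.0]
ft_force: [-0.2, 0.3, 0.4]
width: 0.0008
grip_force: 0.0
```

arm_command:
  xyz:
    - [0,0,-0.002]
    - [0,0,-0.004]
  rot:
    - [0,0,0]
    - [0,0,0]

```text
time: 12.43
ee_pos: [0.47, 0.0901, -0.0254]
eef_rot: [0.001, 1.0, 0.0, 0.0]
ft_force: [-0.1, -0.5, -0.0]
width: 0.0007
grip_force: 0.0
```

arm_command:
  xyz:
    - [0,0,-0.002]
    - [0,0,-0.004]
  rot:
    - [0,0,0]
    - [0,0,0]

```text
time: 12.6
ee_pos: [0.4699, 0.0901, -0.0295]
eef_rot: [0.001, 1.0, 0.0, -0.0]
ft_force: [0.2, 0.3, -0.4]
width: 0.0002
grip_force: 0.0
```

arm_command:
  xyz:
    - [0,0,-0.002]
    - [0,0,-0.004]
  rot:
    - [0,0,0]
    - [0,0,0]

```text
time: 12.77
ee_pos: [0.4698, 0.09, -0.0335]
eef_rot: [0.001, 1.0, 0.0, -0.0]
ft_force: [-0.3, 0.3, -0.8]
width: 0.0004
grip_force: 0.0
```

The true tips sit about 36 mm above the reported TCP z: no table contact at −0.0335, and the book was contacted at 0.0105, which matches the camera. I'll allow for that from here. Next I go above the selector's far side and take one close look.

arm_command:
  xyz:
    - [0,0,0.04]
    - [0,0,0.08]
    - [0,0,0.12]
    - [0,0,0.16]
    - [0,0,0.2]
    - [0,-0.01,0.235]
    - [0.03,-0.03,0.255]
    - [0.065,-0.05,0.264]
    - [0.1,-0.07,0.264]
    - [0.135,-0.09,0.264]
    - [0.17,-0.1,0.264]
    - [0.199,-0.1075,0.264]
    - [0.199,-0.1075,0.264]
  rot:
    - [0,0,0]
    - [0,0,-0.05]
    - [0,0,-0.1]
    - [0,0,-0.15]
    - [0,0,-0.2]
    - [0,0,-0.25]
    - [0,0,-0.3]
    - [0,0,-0.35]
    - [0,0,-0.4]
    - [0,0,-0.42]
    - [0,0,-0.42]
    - [0,0,-0.42]
    - [0,0,-0.42]

```text
time: 13.85
ee_pos: [0.6717, -0.0194, 0.2271]
eef_rot: [0.21, 0.978, -0.002, -0.001]
ft_force: [0.9, 0.0, 0.2]
width: 0.0005
grip_force: 0.0
```

```bash
python3 - <<'E'
from h import *
s=r.read_state();print(s["ee_pos"],s["eef_rot"],s["time"])
pic("wrist","w6.png")
for l in("tab_end","grip_mid","press","ledger"): print(l,find("spot_point",l,"wrist"))
pic("scene","s7.png")
for l in("tab_end","grip_mid"): print(l,find("spot_point",l,"scene"))
C=np.array([.677,.0885,.185]);ph=-1.15;u=np.array([-np.cos(ph),np.sin(ph),0]);l=np.array([np.sin(ph),np.cos(ph),0])
print("exp tab",proj("wrist",C+.0885*u-.0109*l+[0,0,.008]),"grip",proj("wrist",C+.17*u+[0,0,.036]),"hub",proj("wrist",C))
E
```

```text
[ 0.67166436 -0.01936731  0.22711479] [ 0.21003052  0.97769237 -0.00182132 -0.00122504] 13.85
tab_end [(0.16, [0.4146, -0.2615, 0.002])]
grip_mid [(0.82, [0.6055, -0.0623, 0.2044])]
press [(0.89, [0.6783, 0.0942, 0.0018]), (0.44, [0.6085, -0.0637, 0.2002])]
ledger [(0.92, [0.624, 0.0896, 0.0297])]
tab_end [(0.51, [0.6483, 0.003, 0.1881])]
grip_mid [(0.67, [0.6048, -0.066, 0.2002])]
exp tab [297.5, 190.3] grip [174.4, 183.8] hub [414.2, 173.9]
```

View pics/w6.png

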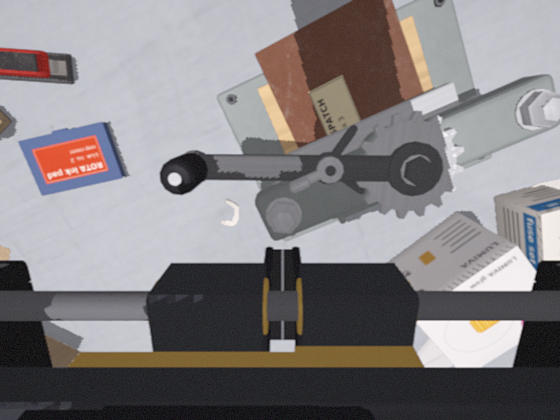

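The wrist view shows the bar running along row 170. The hub is at (417,168), the grip at (178,178), the selector pin at (328,170) and the tab at about (300,188), still at loosen. I'll fit the book's edges from this image to check it's square.

```bash
python3 - <<'E'
from h import *
im=cv2.imread("pics/w6.png").astype(int); b,g,rr=im[:,:,0],im[:,:,1],im[:,:,2]
# long side edges of book: for each row find leftmost/rightmost brown
m=((rr-b>18)&(rr<150)).astype(np.uint8); m=cv2.morphologyEx(m,cv2.MORPH_OPEN,np.ones((5,5)))
n,lab,st,_=cv2.connectedComponentsWithStats(m[:170]); k=lab[60,300]; M=lab==k; print(st[k])
# front edge: top-most brown per column
pts=[(c,np.argmax(M[:,c])) for c in range(262,340) if M[:,c].any() and np.argmax(M[:,c])>2]
W=np.array([ray("wrist",c,v,.05) for c,v in pts]);print(len(W),W[0],W[-1],"front dx/dy",np.polyfit(W[:,1],W[:,0],1), np.std(W[:,0]-np.polyval(np.polyfit(W[:,1],W[:,0],1),W[:,1])))
pts=[(c,v) for v in range(5,90) for c in [np.where(M[v])[0].max()]]
W=np.array([ray("wrist",c,v,.05) for c,v in pts]);print("+y side dy/dx",np.polyfit(W[:,0],W[:,1],1),W[0],W[-1])
for p in [(543,110),(283,213)]: print("nut",ray("wrist",*p,.174))
E
```

```text
[  257     0   165   143 13289]
78 [0.5293 0.022  0.05  ] [0.5261 0.1104 0.05  ] front dx/dy [-0.03764809  0.530185  ] 0.0002620799030384299
+y side dy/dx [0.03006671 0.14451646] [0.5457 0.1607 0.05  ] [0.6352 0.164  0.05  ]
nut [0.6737 0.1942 0.174 ]
nut [ 0.6678 -0.0161  0.174 ]
```

The front-edge fit shows the book is still skewed about 3° to the press: the right spine corner touches the stop and the left one doesn't. I'll go back down and push the left side of the front edge to square it up.

arm_command:
  xyz:
    - [-0.035,0.02,0]
    - [-0.07,0.045,0]
    - [-0.105,0.07,0]
    - [-0.14,0.095,0]
    - [-0.17,0.12,-0.01]
    - [-0.195,0.145,-0.03]
    - [-0.2017,0.164,-0.065]
    - [-0.2017,0.164,-0.1]
    - [-0.2017,0.164,-0.14]
    - [-0.2017,0.164,-0.18]
    - [-0.2017,0.164,-0.215]
    - [-0.2017,0.164,-0.235]
    - [-0.195,0.164,-0.235]
    - [-0.185,0.164,-0.235]
    - [-0.175,0.164,-0.235]
    - [-0.167,0.164,-0.235]
    - [-0.162,0.164,-0.235]
    - [-0.159,0.164,-0.235]
  rot:
    - [0,0,0.05]
    - [0,0,0.1]
    - [0,0,0.15]
    - [0,0,0.2]
    - [0,0,0.25]
    - [0,0,0.3]
    - [0,0,0.35]
    - [0,0,0.4]
    - [0,0,0.412]
    - [0,0,0.412]
    - [0,0,0.412]
    - [0,0,0.412]
    - [0,0,0.412]
    - [0,0,0.412]
    - [0,0,0.412]
    - [0,0,0.412]
    - [0,0,0.412]
    - [0,0,0.412]

```text
time: 15.75
ee_pos: [0.5117, 0.1467, -0.0032]
eef_rot: [0.005, 1.0, 0.0, 0.001]
ft_force: [-0.5, 1.2, 0.1]
width: 0.0004
grip_force: 0.0
```

arm_command:
  xyz:
    - [0.002,0,0]
    - [0.004,0,0]
    - [0.006,0,0]
  rot:
    - [0,0,0]
    - [0,0,0]
    - [0,0,0]

```text
time: 16.0
ee_pos: [0.5158, 0.1466, -0.0043]
eef_rot: [0.005, 1.0, 0.0, -0.0]
ft_force: [0.1, -0.6, 0.6]
width: 0.0004
grip_force: 0.0
```

arm_command:
  xyz:
    - [0.0015,0,0]
    - [0.003,0,0]
  rot:
    - [0,0,0]
    - [0,0,0]

```text
time: 16.17
ee_pos: [0.5175, 0.1471, -0.0046]
eef_rot: [0.005, 1.0, 0.0, -0.001]
ft_force: [-8.1, 3.0, 4.9]
width: 0.0006
grip_force: 3.8
```

arm_command:
  xyz:
    - [0.001,0,0]
    - [0.002,0,0]
  rot:
    - [0,0,0]
    - [0,0,0]

```text
time: 16.33
ee_pos: [0.5188, 0.1478, -0.0047]
eef_rot: [0.004, 1.0, 0.0, -0.002]
ft_force: [-10.6, 4.5, 5.5]
width: 0.0001
grip_force: 4.7
```

arm_command:
  xyz:
    - [0.001,0,0]
    - [0.002,0,0]
  rot:
    - [0,0,0]
    - [0,0,0]

```text
time: 16.5
ee_pos: [0.5203, 0.1483, -0.0047]
eef_rot: [0.004, 1.0, 0.001, -0.002]
ft_force: [-11.7, 6.5, 6.1]
width: 0.0003
grip_force: 5.8
```

arm_command:
  xyz:
    - [0.001,0,0]
    - [0.002,0,0]
  rot:
    - [0,0,0]
    - [0,0,0]

```text
time: 16.67
ee_pos: [0.5216, 0.1489, -0.0048]
eef_rot: [0.004, 1.0, 0.001, -0.003]
ft_force: [-14.3, 6.1, 8.2]
width: 0.0007
grip_force: 7.4
```

```bash
python3 - <<'E'
from h import *
s=r.read_state();print(s["ft_force"],s["ee_pos"])
im=pic("top","t6.png").astype(int)
rr,b=im[:,:,0],im[:,:,2]
o=cv2.imread("pics/t1.png")[:,:,::-1].astype(int)
# compare book right side edge (brown/wood) slope before/after in rows between plate and gripper
for n,I in(("before",o),("now",im)):
  P=[]
  for v in range(190,222):
    row=I[v,290:325]; br=(row[:,0]<120)&(row[:,0]-row[:,2]>18); 
    idx=np.where(br)[0]
    if len(idx): P.append((v,290+idx.max()))
  print(n,P[::4])
E
```

```text
[-14.29785983   6.09266569   8.20395507] [ 0.52163032  0.14886516 -0.00481777]
before [(190, np.int64(314)), (194, np.int64(314)), (198, np.int64(308)), (202, np.int64(308)), (206, np.int64(308)), (210, np.int64(308)), (214, np.int64(308)), (218, np.int64(308))]
now [(190, np.int64(314)), (194, np.int64(314)), (198, np.int64(309)), (202, np.int64(309)), (206, np.int64(308)), (210, np.int64(309)), (214, np.int64(308)), (218, np.int64(308))]
```

arm_command:
  xyz:
    - [0.001,0,0]
    - [0.002,0,0]
  rot:
    - [0,0,0]
    - [0,0,0]

```text
time: 16.88
ee_pos: [0.5219, 0.1489, -0.0052]
eef_rot: [0.004, 1.0, 0.001, -0.005]
ft_force: [-23.0, 6.5, 14.8]
width: 0.0008
grip_force: 11.5
```

arm_command:
  xyz:
    - [0.001,0,0]
    - [0.001,0,0]
  rot:
    - [0,0,0]
    - [0,0,0]

```text
time: 17.05
ee_pos: [0.5219, 0.1489, -0.0053]
eef_rot: [0.003, 1.0, 0.001, -0.006]
ft_force: [-24.9, 5.6, 16.4]
width: 0.0003
grip_force: 12.4
```

The force rose sharply with no further motion, so the spine is flush. I'll back off and return to the selector hover to check.

arm_command:
  xyz:
    - [-0.01,0,0]
    - [-0.045,0,0]
    - [-0.055,0,0.035]
    - [-0.055,0,0.075]
    - [-0.055,0,0.115]
    - [-0.055,-0.01,0.155]
    - [-0.055,-0.025,0.19]
    - [-0.04,-0.05,0.215]
    - [-0.01,-0.075,0.23]
    - [0.025,-0.095,0.235]
    - [0.06,-0.115,0.235]
    - [0.095,-0.14,0.235]
    - [0.125,-0.16,0.235]
    - [0.136,-0.1615,0.235]
    - [0.136,-0.1615,0.235]
    - [0.136,-0.1615,0.235]
  rot:
    - [0,0,0]
    - [0,0,0]
    - [0,0,-0.04]
    - [0,0,-0.08]
    - [0,0,-0.12]
    - [0,0,-0.16]
    - [0,0,-0.2]
    - [0,0,-0.24]
    - [0,0,-0.28]
    - [0,0,-0.32]
    - [0,0,-0.36]
    - [0,0,-0.4]
    - [0,0,-0.41]
    - [0,0,-0.41]
    - [0,0,-0.41]
    - [0,0,-0.41]

```text
time: 18.38
ee_pos: [0.6638, -0.0153, 0.23]
eef_rot: [0.209, 0.978, -0.0, -0.0]
ft_force: [-0.8, 0.7, 0.1]
width: 0.0009
grip_force: 0.0
```

```bash
cat > edge.py <<'E'
from h import *
s=r.read_state();print(s["ee_pos"],s["eef_rot"],s["time"])
I=pic("wrist","w7.png")[:,:,::-1]
for l in("tab_end","grip_mid"): print(l,find("spot_point",l,"wrist"))
for nm,im in(("w7",I.astype(int)),):
  m=((im[:,:,2]-im[:,:,0]>18)&(im[:,:,2]<150)).astype(np.uint8); m=cv2.morphologyEx(m,cv2.MORPH_OPEN,np.ones((5,5)))
  n,lab,st,_=cv2.connectedComponentsWithStats(m[:170]); k=1+np.argmax(st[1:,4]); M=lab==k; print(st[k])
  c0=st[k][0]
  pts=[(c,np.argmax(M[:,c])) for c in range(c0+6,c0+80) if M[:,c].any() and np.argmax(M[:,c])>2]
  W=np.array([ray("wrist",c,v,.05) for c,v in pts]);print(len(W),W[0],W[-1],"front",np.polyfit(W[:,1],W[:,0],1))
  pts=[(np.where(M[v])[0].max(),v) for v in range(5,80)]
  W=np.array([ray("wrist",c,v,.05) for c,v in pts]);print("side",np.polyfit(W[:,0],W[:,1],1),W[0],W[-1])
# nuts via bright hex: base front edge fit
g=cv2.cvtColor(I,cv2.COLOR_BGR2GRAY); 
lines=cv2.createLineSegmentDetector().detect(g)[0][:,0]
for a in lines:
  L=np.hypot(a[2]-a[0],a[3]-a[1])
  if L>45 and a[1]<245 and a[3]<245 and min(a[0],a[2])>180: 
    p,q=ray("wrist",a[0],a[1],.05),ray("wrist",a[2],a[3],.05); d=q-p
    print(a.round().tolist(),"ang",round(float(np.degrees(np.arctan2(d[1],d[0])))%90,1))
E
python3 edge.py
```

```text
[ 0.66378393 -0.01529855  0.22995699] [ 2.08675279e-01  9.77984808e-01 -4.28850596e-04 -3.98273831e-04] 18.3833
tab_end [(0.93, [0.6508, 0.0045, 0.1833])]
grip_mid [(0.68, [0.6095, -0.0625, 0.1989])]
[  259     0   157   147 11977]
74 [0.5322 0.0241 0.05  ] [0.5328 0.107  0.05  ] front [-0.0121685   0.53375272]
side [0.00266148 0.15778865] [0.5387 0.1603 0.05  ] [0.6152 0.1597 0.05  ]
[292.0, 190.0, 207.0, 190.0] ang 65.5
[256.0, 61.0, 383.0, 0.0] ang 89.6
[420.0, 130.0, 517.0, 89.0] ang 89.3
[244.0, 163.0, 216.0, 106.0] ang 0.6
[394.0, 19.0, 418.0, 99.0] ang 89.7
[292.0, 146.0, 256.0, 62.0] ang 89.6
[553.0, 136.0, 459.0, 176.0] ang 0.6
[447.0, 0.0, 471.0, 95.0] ang 89.6
[540.0, 87.0, 437.0, 130.0] ang 89.5
[217.0, 101.0, 262.0, 80.0] ang 89.6
[298.0, 167.0, 216.0, 167.0] ang 66.4
[257.0, 98.0, 277.0, 143.0] ang 89.8
[429.0, 93.0, 409.0, 26.0] ang 89.6
[262.0, 83.0, 219.0, 103.0] ang 89.4
[454.0, 173.0, 524.0, 145.0] ang 89.9
```

The book and press edges now agree to within 0.3°, so the book is square and home. Next I descend beside the tab and sweep it over to tighten.

arm_command:
  xyz:
    - [0,0,-0.03]
    - [0,0,-0.06]
    - [0,0,-0.078]
    - [0,0,-0.078]
    - [0,0,-0.078]
    - [-0.0046,0.002,-0.078]
    - [-0.0091,0.0041,-0.078]
    - [-0.0128,0.0057,-0.078]
    - [-0.0164,0.0074,-0.078]
    - [-0.02,0.009,-0.078]
    - [-0.0237,0.0106,-0.078]
  rot:
    - [0,0,0]
    - [0,0,0]
    - [0,0,0]
    - [0,0,0]
    - [0,0,0]
    - [0,0,0]
    - [0,0,0]
    - [0,0,0]
    - [0,0,0]
    - [0,0,0]
    - [0,0,0]

```text
time: 19.45
ee_pos: [0.6402, -0.004, 0.1533]
eef_rot: [0.208, 0.978, 0.0, 0.001]
ft_force: [1.7, -0.2, 1.3]
width: 0.0006
grip_force: 0.9
```

arm_command:
  xyz:
    - [-0.0018,0.0008,0]
    - [-0.0037,0.0016,0]
    - [-0.0055,0.0025,0]
  rot:
    - [0,0,0]
    - [0,0,0]
    - [0,0,0]

```text
time: 19.7
ee_pos: [0.6347, -0.0018, 0.1528]
eef_rot: [0.208, 0.978, 0.0, 0.0]
ft_force: [2.5, -1.2, 0.4]
width: 0.0001
grip_force: 1.1
```

```bash
cat > sel.py <<'E'
from h import *
s=r.read_state();print(s["ee_pos"],s["ft_force"],s["time"])
for cam in("top","scene","wrist"):
  pic(cam,"q_%s_%.1f.png"%(cam,s["time"]))
  for l in("tab_end","grip_mid"): print(cam,l,find("spot_point",l,cam)[:2])
E
python3 sel.py
```

```text
[ 0.63466489 -0.00175043  0.15275248] [ 2.46196933 -1.22427091  0.41471216] 19.7
top tab_end []
top grip_mid []
scene tab_end [(0.59, [0.6288, 0.0118, 0.1871])]
scene grip_mid [(0.56, [0.688, 0.3638, 0.0015]), (0.42, [0.6007, -0.0643, 0.1977])]
wrist tab_end [(0.88, [0.6287, 0.014, 0.1868]), (0.21, [0.6795, 0.0904, -0.0031])]
wrist grip_mid [(0.57, [0.604, -0.0634, 0.1985])]
```

arm_command:
  xyz:
    - [-0.0012,0.0005,0]
    - [-0.0022,0.001,0]
  rot:
    - [0,0,0]
    - [0,0,0]

```text
time: 20.32
ee_pos: [0.6327, -0.001, 0.1527]
eef_rot: [0.208, 0.978, -0.0, 0.0]
ft_force: [2.3, -1.4, -0.9]
width: 0.0006
grip_force: 1.1
```

arm_command:
  xyz:
    - [-0.0012,0.0005,0]
    - [-0.0022,0.001,0]
  rot:
    - [0,0,0]
    - [0,0,0]

```text
time: 20.48
ee_pos: [0.6303, 0.0001, 0.1528]
eef_rot: [0.208, 0.978, 0.0, 0.0]
ft_force: [2.5, -0.8, -0.2]
width: 0.0004
grip_force: 1.1
```

```bash
python3 sel.py
```

```text
[6.30298234e-01 1.10942371e-04 1.52755501e-01] [ 2.48928876 -0.76450217 -0.18921072] 20.4833
top tab_end []
top grip_mid []
scene tab_end [(0.38, [0.626, 0.0154, 0.1856])]
scene grip_mid [(0.55, [0.589, -0.0575, 0.1981])]
wrist tab_end [(0.61, [0.6254, 0.0158, 0.1874])]
wrist grip_mid [(0.63, [0.5943, -0.0596, 0.1963])]
```

```bash
ls pics/q_wrist*; python3 - <<'E'
from h import *
g=cv2.imread("pics/q_wrist_20.5.png",0)
for a in cv2.createLineSegmentDetector().detect(g)[0][:,0]:
  L=np.hypot(a[2]-a[0],a[3]-a[1])
  if L>14 and max(a[1],a[3])<300 and 60<min(a[0],a[2]) and max(a[0],a[2])<420:
    p,q=ray("wrist",a[0],a[1],.176),ray("wrist",a[2],a[3],.176); d=q-p; A=np.degrees(np.arctan2(d[1],d[0]))%180
    if 30<A<120: print(a.round().tolist(),p[:2],q[:2],round(A,1))
C=np.array([.675,.0895,.185])
for ph in(-1.14,-1.06):
  u=np.array([-np.cos(ph),np.sin(ph),0]);l=np.array([np.sin(ph),np.cos(ph),0])
  print(ph,"grip",proj("wrist",C+.17*u+[0,0,.036]),"tab",proj("wrist",C+.0885*u+.0109*l),"tab0",proj("wrist",C+.091*u),"pin",proj("wrist",C+.066*u))
cv2.imwrite("pics/z1.png",cv2.resize(cv2.imread("pics/q_wrist_20.5.png")[80:300,60:460],(800,440),interpolation=cv2.INTER_CUBIC))
E
```

```text
pics/q_wrist_19.7.png
pics/q_wrist_20.5.png
[176.0, 263.0, 262.0, 263.0] [ 0.6089 -0.059 ] [ 0.6296 -0.0129] 65.8
[114.0, 253.0, 148.0, 226.0] [ 0.5893 -0.0886] [ 0.5827 -0.0618] 103.8
[182.0, 223.0, 291.0, 233.0] [ 0.589  -0.0437] [0.6196 0.0099] 60.3
[233.0, 261.0, 181.0, 257.0] [ 0.6215 -0.0277] [ 0.6068 -0.0545] 61.3
[250.0, 94.0, 411.0, 18.0] [0.5426 0.0213] [0.5433 0.1054] 89.5
[104.0, 226.0, 74.0, 236.0] [ 0.5726 -0.0847] [ 0.5706 -0.1037] 84.0
[293.0, 245.0, 313.0, 257.0] [0.6265 0.0083] [0.6382 0.0161] 33.7
[149.0, 226.0, 163.0, 225.0] [ 0.5831 -0.0615] [ 0.5857 -0.0539] 71.1
[358.0, 263.0, 393.0, 262.0] [0.6524 0.0387] [0.6605 0.0575] 66.7
[262.0, 227.0, 247.0, 225.0] [ 0.6092 -0.0033] [ 0.6051 -0.0108] 61.3
[312.0, 235.0, 332.0, 237.0] [0.6253 0.0206] [0.6312 0.0305] 59.2
[332.0, 236.0, 359.0, 230.0] [0.6304 0.031 ] [0.6333 0.0461] 79.1
[353.0, 124.0, 312.0, 142.0] [0.5776 0.0633] [0.5774 0.0408] 89.5
[395.0, 227.0, 373.0, 239.0] [0.6401 0.0654] [0.642  0.0513] 97.7
[358.0, 250.0, 344.0, 242.0] [0.6447 0.0414] [0.6369 0.036 ] 34.7
[333.0, 247.0, 315.0, 236.0] [0.6371 0.0286] [0.6269 0.0216] 34.5
[203.0, 138.0, 256.0, 113.0] [ 0.5521 -0.0103] [0.5524 0.0198] 89.4
[274.0, 249.0, 293.0, 247.0] [ 0.6245 -0.0026] [0.628  0.0078] 71.4
[359.0, 229.0, 390.0, 216.0] [0.6326 0.0462] [0.6329 0.0647] 89.1
[149.0, 291.0, 116.0, 293.0] [ 0.6191 -0.0828] [ 0.6119 -0.1021] 69.5
[302.0, 263.0, 322.0, 262.0] [0.639  0.0086] [0.6435 0.0194] 67.4
[256.0, 117.0, 205.0, 140.0] [0.554 0.019] [ 0.5537 -0.01  ] 89.4
-1.14 grip [127.5, 302.3] tab [303.5, 249.9] tab0 [298.5, 267.9] pin [343.2, 268.4]
-1.06 grip [124.8, 275.3] tab [306.1, 238.0] tab0 [299.3, 255.9] pin [344.2, 259.7]
```

View pics/z1.png

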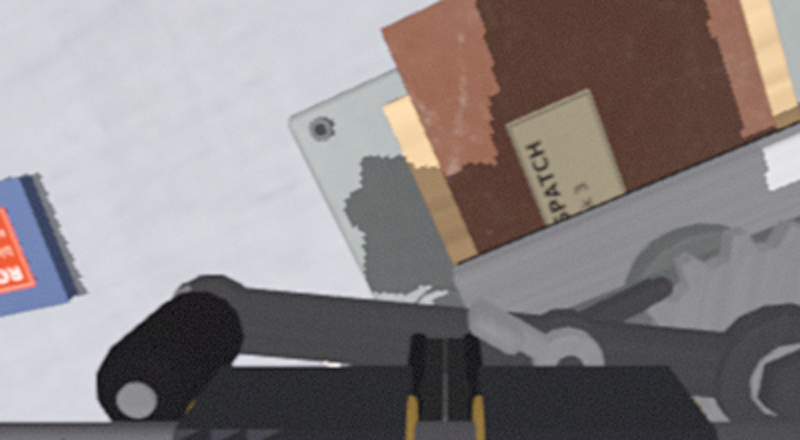

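The final view shows the bar at world angle 60.6° (handle −1.06). The selector lever from about (490,320) to (575,345) lies at 34.5°, a 26° lean to the + side, so it's fully at tighten. Next I retreat, rise, and go over the grip.

arm_command:
  xyz:
    - [0.006,-0.003,0]
    - [0.012,-0.006,0.003]
    - [0.012,-0.006,0.035]
    - [0,-0.02,0.06]
    - [-0.025,-0.045,0.062]
    - [-0.038,-0.0585,0.062]
    - [-0.038,-0.0585,0.062]
    - [-0.038,-0.0585,0.062]
  rot:
    - [0,0,0]
    - [0,0,0]
    - [0,0,0.05]
    - [0,0,0.13]
    - [0,0,0.22]
    - [0,0,0.31]
    - [0,0,0.4]
    - [0,0,0.41]

```text
time: 21.6
ee_pos: [0.5921, -0.0599, 0.2155]
eef_rot: [0.004, 1.0, 0.0, 0.0]
ft_force: [0.5, 1.0, -0.4]
width: 0.0005
grip_force: 0.0
```

arm_command:
  xyz:
    - [0,0,0]
    - [0,0,0]
    - [0,0,0]
  rot:
    - [0,0,0]
    - [0,0,0]
    - [0,0,0]
  grip: 0.65

```text
time: 21.85
ee_pos: [0.5926, -0.0577, 0.2143]
eef_rot: [0.005, 1.0, -0.0, -0.0]
ft_force: [-0.0, -0.1, -0.2]
width: 0.0131
grip_force: 0.0
```

```bash
python3 sel.py
```

```text
[ 0.59260491 -0.05767904  0.2143385 ] [-0.0443028  -0.05738768 -0.23221552] 21.85
top tab_end [(0.65, [0.625, 0.0174, 0.1853])]
top grip_mid []
scene tab_end [(0.44, [0.622, 0.0136, 0.1886])]
scene grip_mid [(0.65, [0.6765, 0.0856, -0.0004]), (0.58, [0.5906, -0.0574, 0.1991])]
wrist tab_end [(0.63, [0.6231, 0.0164, 0.1853])]
wrist grip_mid [(0.81, [0.5958, -0.0592, 0.1993])]
```

arm_command:
  xyz:
    - [0,0,0]
    - [0,0,0]
    - [0,0,0]
    - [0,0,0]
    - [0,0,0]
    - [0,0,0]
    - [0,0,-0.02]
    - [0,0,-0.045]
    - [0,0,-0.063]
    - [0,0,-0.063]
  rot:
    - [0,0,0]
    - [0,0,0]
    - [0,0,0]
    - [0,0,0]
    - [0,0,0]
    - [0,0,0]
    - [0,0,0]
    - [0,0,0]
    - [0,0,0]
    - [0,0,0]

```text
time: 23.13
ee_pos: [0.5901, -0.058, 0.148]
eef_rot: [0.005, 1.0, -0.0, -0.003]
ft_force: [-0.6, 1.1, -0.2]
width: 0.0567
grip_force: 0.0
```

arm_command:
  xyz:
    - [0,0,0]
    - [0,0,0]
    - [0,0,0]
    - [0,0,0]
    - [0,0,0]
    - [0,0,0]
  rot:
    - [0,0,0]
    - [0,0,0]
    - [0,0,0]
    - [0,0,0]
    - [0,0,0]
    - [0,0,0]
  grip: 0
  squeeze: 45

```text
time: 23.63
ee_pos: [0.5925, -0.0584, 0.1522]
eef_rot: [0.005, 1.0, 0.0, 0.0]
ft_force: [-1.0, -5.6, 1.6]
width: 0.0243
grip_force: 3.3
```

Gripped (24 mm). I'll work out the arc rows for the swings.

```bash
cat > arc.py <<'E'
import sys,numpy as np,json
a,b,n=float(sys.argv[1]),float(sys.argv[2]),int(sys.argv[3])
P=lambda p:np.array([-.17*np.cos(p),.17*np.sin(p),0])
print(json.dumps([[round(float(x),4) for x in P(p)-P(a)] for p in np.linspace(a,b,n+1)[1:]]))
E
python3 arc.py -1.06 -0.3 16; python3 arc.py -0.3 0.5 17; python3 arc.py 0.5 1.26 16;python3 arc.py 1.26 0 10;python3 arc.py 0 -1.26 10
```

```text
[[-0.0069, 0.0041, 0.0], [-0.0137, 0.0086, 0.0], [-0.0202, 0.0133, 0.0], [-0.0265, 0.0184, 0.0], [-0.0326, 0.0237, 0.0], [-0.0383, 0.0293, 0.0], [-0.0439, 0.0352, 0.0], [-0.0491, 0.0414, 0.0], [-0.054, 0.0478, 0.0], [-0.0586, 0.0544, 0.0], [-0.0629, 0.0613, 0.0], [-0.0669, 0.0683, 0.0], [-0.0705, 0.0755, 0.0], [-0.0738, 0.0829, 0.0], [-0.0767, 0.0904, 0.0], [-0.0793, 0.0981, 0.0]]
[[-0.0022, 0.0077, 0.0], [-0.004, 0.0155, 0.0], [-0.0055, 0.0234, 0.0], [-0.0065, 0.0313, 0.0], [-0.0072, 0.0392, 0.0], [-0.0076, 0.0472, 0.0], [-0.0075, 0.0552, 0.0], [-0.0071, 0.0632, 0.0], [-0.0063, 0.0712, 0.0], [-0.0051, 0.0791, 0.0], [-0.0036, 0.0869, 0.0], [-0.0017, 0.0947, 0.0], [0.0006, 0.1024, 0.0], [0.0032, 0.1099, 0.0], [0.0062, 0.1174, 0.0], [0.0095, 0.1246, 0.0], [0.0132, 0.1317, 0.0]]
[[0.004, 0.007, 0.0], [0.0084, 0.0138, 0.0], [0.0131, 0.0204, 0.0], [0.0181, 0.0267, 0.0], [0.0234, 0.0328, 0.0], [0.0289, 0.0387, 0.0], [0.0348, 0.0442, 0.0], [0.0409, 0.0495, 0.0], [0.0472, 0.0545, 0.0], [0.0538, 0.0592, 0.0], [0.0606, 0.0636, 0.0], [0.0676, 0.0676, 0.0], [0.0747, 0.0713, 0.0], [0.0821, 0.0747, 0.0], [0.0896, 0.0777, 0.0], [0.0972, 0.0804, 0.0]]
[[-0.0199, -0.0078, 0.0], [-0.0387, -0.0181, 0.0], [-0.0561, -0.0306, 0.0], [-0.0717, -0.0452, 0.0], [-0.0854, -0.0617, 0.0], [-0.0969, -0.0798, 0.0], [-0.106, -0.0991, 0.0], [-0.1126, -0.1195, 0.0], [-0.1167, -0.1405, 0.0], [-0.118, -0.1619, 0.0]]
[[0.0013, -0.0214, 0.0], [0.0054, -0.0424, 0.0], [0.012, -0.0627, 0.0], [0.0211, -0.0821, 0.0], [0.0326, -0.1002, 0.0], [0.0463, -0.1166, 0.0], [0.0619, -0.1312, 0.0], [0.0793, -0.1438, 0.0], [0.0981, -0.154, 0.0], [0.118, -0.1619, 0.0]]
```

arm_command:
  xyz:
    - [-0.007,0.004,0]
    - [-0.0137,0.0086,0]
    - [-0.0202,0.0133,0]
    - [-0.0265,0.0184,0]
    - [-0.0326,0.0237,0]
    - [-0.0383,0.0293,0]
    - [-0.0439,0.0352,0]
    - [-0.0491,0.0414,0]
    - [-0.054,0.0478,0]
    - [-0.0586,0.0544,0]
    - [-0.0629,0.0613,0]
    - [-0.0669,0.0683,0]
    - [-0.0705,0.0755,0]
    - [-0.0738,0.0829,0]
    - [-0.0767,0.0904,0]
    - [-0.0793,0.0981,0]
  rot:
    - [0,0,0]
    - [0,0,0]
    - [0,0,0]
    - [0,0,0]
    - [0,0,0]
    - [0,0,0]
    - [0,0,0]
    - [0,0,0]
    - [0,0,0]
    - [0,0,0]
    - [0,0,0]
    - [0,0,0]
    - [0,0,0]
    - [0,0,0]
    - [0,0,0]
    - [0,0,0]

```text
time: 24.97
ee_pos: [0.5143, 0.0386, 0.1522]
eef_rot: [0.005, 1.0, -0.001, 0.002]
ft_force: [14.2, -5.7, -3.5]
width: 0.0236
grip_force: 45.0
```

Driving at about 9.7 N tangential, as expected with the plate free. The inward pull of 12 N means the axis is a few mm further in x, so I'll correct for that.

arm_command:
  xyz:
    - [-0.001,0.0077,0]
    - [-0.0015,0.0155,0]
    - [-0.002,0.0234,0]
    - [-0.0025,0.0313,0]
    - [-0.003,0.0392,0]
    - [-0.0034,0.0472,0]
    - [-0.0033,0.0552,0]
    - [-0.003,0.0632,0]
    - [-0.0022,0.0712,0]
    - [-0.001,0.0791,0]
    - [0.0005,0.0869,0]
    - [0.0025,0.0947,0]
    - [0.0048,0.1024,0]
    - [0.0074,0.1099,0]
    - [0.0104,0.1174,0]
    - [0.0137,0.1246,0]
    - [0.0174,0.1317,0]
  rot:
    - [0,0,0]
    - [0,0,0]
    - [0,0,0]
    - [0,0,0]
    - [0,0,0]
    - [0,0,0]
    - [0,0,0]
    - [0,0,0]
    - [0,0,0]
    - [0,0,0]
    - [0,0,0]
    - [0,0,0]
    - [0,0,0]
    - [0,0,0]
    - [0,0,0]
    - [0,0,0]
    - [0,0,0]

```text
time: 26.38
ee_pos: [0.5277, 0.1709, 0.152]
eef_rot: [0.005, 1.0, -0.001, -0.002]
ft_force: [-9.8, -5.1, 12.0]
width: 0.0235
grip_force: 45.0
```

arm_command:
  xyz:
    - [0.004,0.007,0]
    - [0.0084,0.0138,0]
    - [0.0131,0.0204,0]
    - [0.0181,0.0267,0]
    - [0.0234,0.0328,0]
    - [0.0289,0.0387,0]
    - [0.0348,0.0442,0]
    - [0.0409,0.0495,0]
    - [0.0472,0.0545,0]
    - [0.0538,0.0592,0]
    - [0.0606,0.0636,0]
    - [0.0676,0.0676,0]
    - [0.0747,0.0713,0]
    - [0.0821,0.0747,0]
    - [0.0896,0.0777,0]
    - [0.0972,0.0804,0]
  rot:
    - [0,0,0]
    - [0,0,0]
    - [0,0,0]
    - [0,0,0]
    - [0,0,0]
    - [0,0,0]
    - [0,0,0]
    - [0,0,0]
    - [0,0,0]
    - [0,0,0]
    - [0,0,0]
    - [0,0,0]
    - [0,0,0]
    - [0,0,0]
    - [0,0,0]
    - [0,0,0]

```text
time: 27.72
ee_pos: [0.6255, 0.2512, 0.1521]
eef_rot: [0.005, 1.0, -0.001, -0.002]
ft_force: [-8.4, -5.1, 9.6]
width: 0.0235
grip_force: 45.0
```

```bash
python3 - <<'E'
import numpy as np
from scipy.optimize import least_squares
P=np.array([[.5925,-.0584],[.5143,.0386],[.5277,.1709],[.6255,.2512]])
s=least_squares(lambda c:np.hypot(*(P-c[:2]).T)-c[2],[.676,.089,.17]);s2=least_squares(lambda c:np.hypot(*(P-c[:2]).T)-.17,[.676,.089])
print(s.x,s.fun,s2.x,s2.fun)
c=s2.x
for p in P: d=p-c;print(np.arctan2(d[1],-d[0]))
E
python3 arc.py 1.25 -1.25 19;python3 arc.py -1.25 -0.65 12;
```

```text
[0.67650221 0.08917335 0.16983572] [-2.91618788e-05  6.78505099e-05 -6.72149927e-05  2.85263662e-05] [0.67671645 0.08915053] [-1.07183929e-04  1.01321166e-04 -3.27123900e-05 -4.95477303e-05]
-1.0521517419178616
-0.3017367350860913
0.5017628032427097
1.2646765572778473
[[-0.0207, -0.0084, 0.0], [-0.0401, -0.0195, 0.0], [-0.0579, -0.033, 0.0], [-0.0738, -0.0488, 0.0], [-0.0875, -0.0664, 0.0], [-0.0987, -0.0858, 0.0], [-0.1073, -0.1064, 0.0], [-0.1131, -0.128, 0.0], [-0.116, -0.1502, 0.0], [-0.116, -0.1725, 0.0], [-0.1131, -0.1947, 0.0], [-0.1073, -0.2162, 0.0], [-0.0987, -0.2369, 0.0], [-0.0875, -0.2562, 0.0], [-0.0738, -0.2739, 0.0], [-0.0579, -0.2896, 0.0], [-0.0401, -0.3032, 0.0], [-0.0207, -0.3142, 0.0], [0.0, -0.3227, 0.0]]
[[-0.008, 0.0029, 0.0], [-0.0158, 0.0062, 0.0], [-0.0235, 0.0098, 0.0], [-0.031, 0.0139, 0.0], [-0.0382, 0.0183, 0.0], [-0.0453, 0.023, 0.0], [-0.0521, 0.0282, 0.0], [-0.0586, 0.0336, 0.0], [-0.0648, 0.0394, 0.0], [-0.0708, 0.0454, 0.0], [-0.0764, 0.0518, 0.0], [-0.0817, 0.0584, 0.0]]
```

```bash
python3 arc.py 1.275 -1.24 19
```

```text
[[-0.021, -0.008, 0.0], [-0.0408, -0.0186, 0.0], [-0.059, -0.0318, 0.0], [-0.0753, -0.0473, 0.0], [-0.0895, -0.0648, 0.0], [-0.1012, -0.084, 0.0], [-0.1102, -0.1046, 0.0], [-0.1165, -0.1262, 0.0], [-0.1198, -0.1484, 0.0], [-0.1202, -0.1709, 0.0], [-0.1177, -0.1932, 0.0], [-0.1122, -0.215, 0.0], [-0.1038, -0.2359, 0.0], [-0.0928, -0.2555, 0.0], [-0.0793, -0.2735, 0.0], [-0.0635, -0.2895, 0.0], [-0.0458, -0.3034, 0.0], [-0.0264, -0.3147, 0.0], [-0.0057, -0.3234, 0.0]]
```

arm_command:
  xyz:
    - [-0.021,-0.008,0]
    - [-0.041,-0.0186,0]
    - [-0.059,-0.0318,0]
    - [-0.0753,-0.0473,0]
    - [-0.0895,-0.0648,0]
    - [-0.1012,-0.084,0]
    - [-0.1102,-0.1046,0]
    - [-0.1165,-0.1262,0]
    - [-0.1198,-0.1484,0]
    - [-0.12,-0.171,0]
    - [-0.1177,-0.1932,0]
    - [-0.1122,-0.215,0]
    - [-0.1038,-0.2359,0]
    - [-0.0928,-0.2555,0]
    - [-0.0793,-0.2735,0]
    - [-0.0635,-0.2895,0]
    - [-0.0458,-0.3034,0]
    - [-0.0264,-0.3147,0]
    - [-0.006,-0.3234,0]
    - [-0.006,-0.3234,0]
  rot:
    - [0,0,0]
    - [0,0,0]
    - [0,0,0]
    - [0,0,0]
    - [0,0,0]
    - [0,0,0]
    - [0,0,0]
    - [0,0,0]
    - [0,0,0]
    - [0,0,0]
    - [0,0,0]
    - [0,0,0]
    - [0,0,0]
    - [0,0,0]
    - [0,0,0]
    - [0,0,0]
    - [0,0,0]
    - [0,0,0]
    - [0,0,0]
    - [0,0,0]

```text
time: 29.38
ee_pos: [0.6237, -0.0725, 0.1521]
eef_rot: [0.005, 1.0, -0.0, 0.001]
ft_force: [1.5, 0.2, 7.7]
width: 0.0239
grip_force: 45.0
```

```bash
cat > f.py <<'E'
import sys,os
from h import *
s=r.read_state();C=np.array([.6766,.0892]);p=np.array(s["ee_pos"][:2])-C;ph=np.arctan2(p[1],-p[0])
u=np.array([-np.cos(ph),np.sin(ph)]);l=np.array([np.sin(ph),np.cos(ph)]);f=np.array(s["ft_force"][:2])
print("t %.2f phi %.3f rad %.4f drive %.1f radial %.1f z %.3f"%(s["time"],ph,np.hypot(*p),-f@l,f@u,s["ee_pos"][2]),s["width"])
E
python3 f.py; python3 arc.py -1.235 -.735 10;python3 arc.py -.735 -.435 6
```

```text
t 29.38 phi -1.255 rad 0.1701 drive 1.4 radial -0.6 z 0.152 0.023872626458979196
[[-0.008, 0.003, 0.0], [-0.0157, 0.0064, 0.0], [-0.0234, 0.0102, 0.0], [-0.0308, 0.0143, 0.0], [-0.038, 0.0188, 0.0], [-0.0449, 0.0237, 0.0], [-0.0516, 0.0289, 0.0], [-0.0581, 0.0345, 0.0], [-0.0642, 0.0403, 0.0], [-0.0701, 0.0465, 0.0]]
[[-0.0055, 0.0064, 0.0], [-0.0108, 0.0132, 0.0], [-0.0156, 0.0201, 0.0], [-0.0201, 0.0273, 0.0], [-0.0243, 0.0347, 0.0], [-0.0281, 0.0424, 0.0]]
```

The handle slipped back cleanly to −1.255. Now the second drive, in steps, with a force check after each.

arm_command:
  xyz:
    - [-0.008,0.003,0]
    - [-0.0157,0.0064,0]
    - [-0.0234,0.0102,0]
    - [-0.0308,0.0143,0]
    - [-0.038,0.0188,0]
    - [-0.0449,0.0237,0]
    - [-0.0516,0.0289,0]
    - [-0.0581,0.0345,0]
    - [-0.0642,0.0403,0]
    - [-0.0701,0.0465,0]
  rot:
    - [0,0,0]
    - [0,0,0]
    - [0,0,0]
    - [0,0,0]
    - [0,0,0]
    - [0,0,0]
    - [0,0,0]
    - [0,0,0]
    - [0,0,0]
    - [0,0,0]

```text
time: 30.22
ee_pos: [0.5517, -0.0262, 0.1522]
eef_rot: [0.005, 1.0, -0.001, 0.001]
ft_force: [7.4, -6.1, -0.3]
width: 0.0237
grip_force: 45.0
```

```bash
python3 f.py
```

```text
t 30.22 phi -0.746 rad 0.1701 drive 9.5 radial -1.3 z 0.152 0.023749872712835355
```

arm_command:
  xyz:
    - [-0.0055,0.0064,0]
    - [-0.0108,0.0132,0]
    - [-0.0156,0.0201,0]
    - [-0.0201,0.0273,0]
    - [-0.0243,0.0347,0]
  rot:
    - [0,0,0]
    - [0,0,0]
    - [0,0,0]
    - [0,0,0]
    - [0,0,0]

```text
time: 30.63
ee_pos: [0.5273, 0.008, 0.1521]
eef_rot: [0.006, 1.0, -0.001, 0.001]
ft_force: [6.5, -7.7, 0.7]
width: 0.024
grip_force: 45.0
```

```bash
python3 f.py;python3 arc.py -.485 -.235 5;python3 arc.py -.235 .015 5;python3 arc.py .015 .265 5
```

```text
t 30.63 phi -0.498 rad 0.1700 drive 9.9 radial -2.0 z 0.152 0.024001214794499317
[[-0.0038, 0.0076, 0.0], [-0.0072, 0.0154, 0.0], [-0.0102, 0.0234, 0.0], [-0.0127, 0.0315, 0.0], [-0.0149, 0.0397, 0.0]]
[[-0.0018, 0.0083, 0.0], [-0.0031, 0.0167, 0.0], [-0.0041, 0.0252, 0.0], [-0.0046, 0.0336, 0.0], [-0.0047, 0.0421, 0.0]]
[[0.0003, 0.0085, 0.0], [0.0011, 0.017, 0.0], [0.0023, 0.0254, 0.0], [0.0039, 0.0337, 0.0], [0.0059, 0.042, 0.0]]
```

arm_command:
  xyz:
    - [-0.0038,0.0076,0]
    - [-0.0072,0.0154,0]
    - [-0.0102,0.0234,0]
    - [-0.0127,0.0315,0]
    - [-0.0149,0.0397,0]
  rot:
    - [0,0,0]
    - [0,0,0]
    - [0,0,0]
    - [0,0,0]
    - [0,0,0]

```text
time: 31.05
ee_pos: [0.5119, 0.0473, 0.1521]
eef_rot: [0.006, 1.0, -0.001, 0.001]
ft_force: [3.2, -8.8, 3.5]
width: 0.0237
grip_force: 45.0
```

```bash
python3 f.py
```

```text
t 31.05 phi -0.249 rad 0.1699 drive 9.3 radial -0.9 z 0.152 0.023693777962558532
```

arm_command:
  xyz:
    - [-0.0018,0.0083,0]
    - [-0.0031,0.0167,0]
    - [-0.004,0.0252,0]
    - [-0.0046,0.0336,0]
    - [-0.0047,0.042,0]
  rot:
    - [0,0,0]
    - [0,0,0]
    - [0,0,0]
    - [0,0,0]
    - [0,0,0]

```text
time: 31.47
ee_pos: [0.5067, 0.0886, 0.152]
eef_rot: [0.006, 1.0, -0.002, -0.0]
ft_force: [-1.3, -13.3, 8.2]
width: 0.0235
grip_force: 45.0
```

```bash
python3 f.py; python3 arc.py .265 .465 4;python3 arc.py .465 .665 4;python3 arc.py .665 .865 4;python3 arc.py .865 1.065 4;python3 arc.py 1.065 1.265 4
```

```text
t 31.47 phi -0.004 rad 0.1699 drive 13.3 radial 1.3 z 0.152 0.02350913229223407
[[0.0024, 0.0081, 0.0], [0.0053, 0.0162, 0.0], [0.0085, 0.024, 0.0], [0.0121, 0.0317, 0.0]]
[[0.004, 0.0075, 0.0], [0.0084, 0.0148, 0.0], [0.0131, 0.0219, 0.0], [0.0182, 0.0287, 0.0]]
[[0.0054, 0.0066, 0.0], [0.0111, 0.0128, 0.0], [0.0172, 0.0188, 0.0], [0.0235, 0.0245, 0.0]]
[[0.0066, 0.0053, 0.0], [0.0135, 0.0104, 0.0], [0.0206, 0.015, 0.0], [0.0279, 0.0193, 0.0]]
[[0.0075, 0.0039, 0.0], [0.0153, 0.0075, 0.0], [0.0231, 0.0106, 0.0], [0.0312, 0.0134, 0.0]]
```

Contact: drive force rose from 9.3 to 13.3 N. I'll halt and read, then creep.

arm_command:
  xyz:
    - [0,0,0]
    - [0,0,0]
    - [0,0,0]
  rot:
    - [0,0,0]
    - [0,0,0]
    - [0,0,0]

```text
time: 31.72
ee_pos: [0.5067, 0.0896, 0.152]
eef_rot: [0.005, 1.0, -0.001, -0.0]
ft_force: [-1.9, -7.9, 8.0]
width: 0.0236
grip_force: 45.0
```

```bash
python3 f.py
```

```text
t 31.72 phi 0.002 rad 0.1699 drive 7.9 radial 1.9 z 0.152 0.023595211039958822
```

arm_command:
  xyz:
    - [0,0.004,0]
    - [0.0003,0.008,0]
    - [0.0006,0.012,0]
    - [0.001,0.016,0]
    - [0.0015,0.02,0]
  rot:
    - [0,0,0]
    - [0,0,0]
    - [0,0,0]
    - [0,0,0]
    - [0,0,0]

```text
time: 32.13
ee_pos: [0.5077, 0.1081, 0.152]
eef_rot: [0.006, 1.0, -0.002, -0.001]
ft_force: [-4.6, -12.9, 9.8]
width: 0.0234
grip_force: 45.0
```

```bash
python3 f.py
```

```text
t 32.13 phi 0.111 rad 0.1699 drive 13.3 radial 3.1 z 0.152 0.02341277422290125
```

arm_command:
  xyz:
    - [0,0,0]
    - [0,0,0]
    - [0,0,0]
  rot:
    - [0,0,0]
    - [0,0,0]
    - [0,0,0]

```text
time: 32.38
ee_pos: [0.5078, 0.1089, 0.152]
eef_rot: [0.006, 1.0, -0.001, -0.001]
ft_force: [-3.8, -9.4, 9.8]
width: 0.0232
grip_force: 45.0
```

```bash
python3 f.py
```

```text
t 32.38 phi 0.116 rad 0.1699 drive 9.7 radial 2.7 z 0.152 0.023190465102957428
```

arm_command:
  xyz:
    - [0.0006,0.004,0]
    - [0.0012,0.008,0]
    - [0.0018,0.012,0]
    - [0.0025,0.0158,0]
  rot:
    - [0,0,0]
    - [0,0,0]
    - [0,0,0]
    - [0,0,0]

```text
time: 32.72
ee_pos: [0.5102, 0.1237, 0.152]
eef_rot: [0.006, 1.0, -0.002, -0.001]
ft_force: [-4.7, -13.1, 10.3]
width: 0.0237
grip_force: 45.0
```

```bash
python3 f.py
```

```text
t 32.72 phi 0.204 rad 0.1699 drive 13.8 radial 1.9 z 0.152 0.023652443199309477
```

arm_command:
  xyz:
    - [0,0,0]
    - [0,0,0]
    - [0,0,0]
  rot:
    - [0,0,0]
    - [0,0,0]
    - [0,0,0]

```text
time: 32.97
ee_pos: [0.5104, 0.1246, 0.152]
eef_rot: [0.006, 1.0, -0.001, -0.001]
ft_force: [-3.9, -10.2, 9.5]
width: 0.0237
grip_force: 45.0
```

```bash
python3 f.py
```

```text
t 32.97 phi 0.210 rad 0.1699 drive 10.8 radial 1.7 z 0.152 0.023732556673693287
```

arm_command:
  xyz:
    - [0.001,0.004,0]
    - [0.002,0.008,0]
    - [0.003,0.012,0]
    - [0.0041,0.0158,0]
    - [0.0053,0.0195,0]
  rot:
    - [0,0,0]
    - [0,0,0]
    - [0,0,0]
    - [0,0,0]
    - [0,0,0]

```text
time: 33.38
ee_pos: [0.5153, 0.1429, 0.152]
eef_rot: [0.006, 1.0, -0.002, -0.001]
ft_force: [-6.3, -14.5, 11.3]
width: 0.0239
grip_force: 45.0
```

```bash
python3 f.py
```

```text
t 33.38 phi 0.322 rad 0.1700 drive 15.8 radial 1.4 z 0.152 0.02390191392059271
```

arm_command:
  xyz:
    - [0,0,0]
    - [0,0,0]
    - [0,0,0]
  rot:
    - [0,0,0]
    - [0,0,0]
    - [0,0,0]

```text
time: 33.63
ee_pos: [0.5157, 0.1437, 0.152]
eef_rot: [0.006, 1.0, -0.002, -0.001]
ft_force: [-3.9, -10.7, 9.5]
width: 0.0233
grip_force: 45.0
```

```bash
python3 f.py
```

```text
t 33.63 phi 0.327 rad 0.1699 drive 11.4 radial 0.3 z 0.152 0.02334518513268294
```

arm_command:
  xyz:
    - [0.0003,0.001,0]
    - [0.0006,0.002,0]
    - [0.0009,0.003,0]
  rot:
    - [0,0,0]
    - [0,0,0]
    - [0,0,0]

```text
time: 33.88
ee_pos: [0.5163, 0.1457, 0.152]
eef_rot: [0.006, 1.0, -0.002, -0.001]
ft_force: [-5.8, -14.0, 10.5]
width: 0.0237
grip_force: 45.0
```

```bash
python3 f.py
```

```text
t 33.88 phi 0.339 rad 0.1700 drive 15.2 radial 0.8 z 0.152 0.02371104955824479
```

arm_command:
  xyz:
    - [0.0003,0.001,0]
    - [0.0006,0.002,0]
  rot:
    - [0,0,0]
    - [0,0,0]

```text
time: 34.05
ee_pos: [0.517, 0.1476, 0.152]
eef_rot: [0.006, 1.0, -0.002, -0.001]
ft_force: [-4.8, -13.7, 10.9]
width: 0.0234
grip_force: 45.0
```

```bash
python3 f.py
```

```text
t 34.05 phi 0.351 rad 0.1700 drive 14.5 radial -0.2 z 0.152 0.023389295449089652
```

arm_command:
  xyz:
    - [0,0,0]
  rot:
    - [0,0,0]

```text
time: 34.13
ee_pos: [0.5171, 0.1478, 0.152]
eef_rot: [0.006, 1.0, -0.002, -0.001]
ft_force: [-4.8, -12.3, 10.6]
width: 0.0236
grip_force: 45.0
```

```bash
python3 f.py
```

```text
t 34.13 phi 0.352 rad 0.1700 drive 13.2 radial 0.3 z 0.152 0.023627568466565
```

arm_command:
  xyz:
    - [0,0,0]
  rot:
    - [0,0,0]

```text
time: 34.22
ee_pos: [0.5171, 0.1478, 0.152]
eef_rot: [0.006, 1.0, -0.002, -0.001]
ft_force: [-4.7, -12.4, 10.7]
width: 0.0233
grip_force: 45.0
```

```bash
python3 f.py
```

```text
t 34.22 phi 0.352 rad 0.1700 drive 13.3 radial 0.1 z 0.152 0.02327134927317415
```

A slow pull reads 14.5–15.2 N and the halted reading is 13.2 N, so it's firm. I'll unload the arm slightly in the slip direction, release, and lift clear.

arm_command:
  xyz:
    - [-0.001,-0.003,0]
    - [-0.0018,-0.005,0]
  rot:
    - [0,0,0]
    - [0,0,0]

```text
time: 34.38
ee_pos: [0.5156, 0.1436, 0.152]
eef_rot: [0.006, 1.0, -0.002, -0.001]
ft_force: [-1.8, -10.2, 7.7]
width: 0.0238
grip_force: 45.0
```

arm_command:
  xyz:
    - [0,0,0]
    - [0,0,0]
    - [0,0,0]
    - [0,0,0]
    - [0,0,0]
    - [0,0,0]
    - [0,0,0]
    - [0,0,0]
    - [0,0,0.02]
    - [0,0,0.05]
    - [0,0,0.085]
    - [-0.02,0,0.11]
    - [-0.05,0,0.12]
    - [-0.05,0,0.12]
  rot:
    - [0,0,0]
    - [0,0,0]
    - [0,0,0]
    - [0,0,0]
    - [0,0,0]
    - [0,0,0]
    - [0,0,0]
    - [0,0,0]
    - [0,0,0]
    - [0,0,0]
    - [0,0,0]
    - [0,0,0]
    - [0,0,0]
    - [0,0,0]
  grip: 0.7

```text
time: 35.55
ee_pos: [0.4644, 0.1481, 0.2748]
eef_rot: [0.004, 1.0, 0.002, 0.001]
ft_force: [0.9, -0.1, 0.0]
width: 0.0606
grip_force: 0.0
```

```bash
python3 - <<'E'
from h import *
s=r.read_state();print(s["ee_pos"],s["ft_force"],s["width"],s["time"])
for cam in("wrist","scene"):
  pic(cam,"end_%s.png"%cam)
  for l in("tab_end","grip_mid","ledger","press_plate"): print(cam,l,find("spot_point",l,cam)[:1])
g=cv2.imread("pics/end_wrist.png",0)
for a in cv2.createLineSegmentDetector().detect(g)[0][:,0]:
  if np.hypot(a[2]-a[0],a[3]-a[1])>16:
    p,q=ray("wrist",a[0],a[1],.18)[:2],ray("wrist",a[2],a[3],.18)[:2]; m=(p+q)/2
    if np.hypot(*(m-[.6766,.0892]))<.15 and m[0]<.66: d=q-p;print(m.round(3),round(float(np.degrees(np.arctan2(d[1],d[0]))%180),1))
E
```

```text
[0.46440235 0.14809682 0.27484152] [ 0.93796319 -0.11458151  0.02597627] 0.06062286305675712 35.55
wrist tab_end [(0.83, [0.5974, 0.1174, 0.1805])]
wrist grip_mid [(0.92, [0.5154, 0.1291, 0.1936])]
wrist ledger [(0.75, [0.6321, 0.0822, 0.0243])]
wrist press_plate []
scene tab_end [(0.42, [0.5917, 0.1181, 0.1863])]
scene grip_mid [(0.67, [0.5093, 0.1236, 0.1998])]
scene ledger [(0.73, [0.6268, 0.0838, 0.024])]
scene press_plate [(0.92, [0.6818, 0.088, 0.0591])]
[0.533 0.09 ] 175.6
[0.54  0.052] 134.2
[0.604 0.219] 17.8
[0.63  0.049] 158.0
[0.617 0.111] 11.9
[0.54 0.03] 1.3
[0.608 0.189] 87.2
[0.54  0.104] 178.1
[0.63  0.181] 89.8
[0.556 0.157] 96.8
[0.602 0.071] 161.1
[0.608 0.147] 88.7
[0.576 0.003] 169.1
[0.55  0.012] 150.5
[0.599 0.084] 114.1
[0.591 0.159] 89.3
[0.6   0.017] 144.4
[0.591 0.093] 89.7
[0.591 0.049] 89.4
[0.605 0.081] 107.0
[0.556 0.114] 88.9
[0.626 0.165] 89.9
[0.556 0.062] 89.7
[0.568 0.014] 162.9
[ 0.604 -0.018] 179.7
[0.611 0.081] 106.2
```

The handle rested back at about φ 0.22 after release, in the slip direction. I'll re-grip briefly to confirm that the screw held and pressure stayed firm.

arm_command:
  xyz:
    - [0.02,-0.01,0]
    - [0.047,-0.0215,-0.015]
    - [0.047,-0.0215,-0.03]
    - [0.047,-0.0215,-0.06]
    - [0.047,-0.0215,-0.095]
    - [0.047,-0.0215,-0.12]
    - [0.047,-0.0215,-0.121]
  rot:
    - [0,0,0]
    - [0,0,0]
    - [0,0,0]
    - [0,0,0]
    - [0,0,0]
    - [0,0,0]
    - [0,0,0]

```text
time: 36.63
ee_pos: [0.5108, 0.1241, 0.1457]
eef_rot: [0.005, 1.0, -0.002, -0.004]
ft_force: [0.1, 0.6, 0.3]
width: 0.0609
grip_force: 0.0
```

arm_command:
  xyz:
    - [0,0,0]
    - [0,0,0]
    - [0,0,0]
    - [0,0,0]
    - [0,0,0]
    - [0,0,0]
    - [0,0,0]
  rot:
    - [0,0,0]
    - [0,0,0]
    - [0,0,0]
    - [0,0,0]
    - [0,0,0]
    - [0,0,0]
    - [0,0,0]
  grip: 0

```text
time: 37.22
ee_pos: [0.5138, 0.1254, 0.1512]
eef_rot: [0.005, 1.0, 0.0, 0.0]
ft_force: [-0.3, -0.2, 4.0]
width: 0.0238
grip_force: 45.0
```

```bash
python3 f.py
```

```text
t 37.22 phi 0.219 rad 0.1668 drive 0.3 radial 0.2 z 0.151 0.02376153409019099
```

arm_command:
  xyz:
    - [0.001,0.003,0]
    - [0.0015,0.006,0]
    - [0.0022,0.009,0]
  rot:
    - [0,0,0]
    - [0,0,0]
    - [0,0,0]

```text
time: 37.47
ee_pos: [0.5155, 0.1331, 0.1511]
eef_rot: [0.005, 1.0, -0.001, -0.0]
ft_force: [-5.5, -6.6, 8.0]
width: 0.0237
grip_force: 45.0
```

```bash
python3 f.py
```

```text
t 37.47 phi 0.266 rad 0.1669 drive 7.8 radial 3.6 z 0.151 0.023660681027200172
```

arm_command:
  xyz:
    - [0.0007,0.002,0]
    - [0.0013,0.004,0]
    - [0.002,0.006,0]
  rot:
    - [0,0,0]
    - [0,0,0]
    - [0,0,0]

```text
time: 37.72
ee_pos: [0.5169, 0.138, 0.151]
eef_rot: [0.006, 1.0, -0.001, -0.001]
ft_force: [-10.6, -10.0, 11.1]
width: 0.0238
grip_force: 45.0
```

```bash
python3 f.py
```

```text
t 37.72 phi 0.296 rad 0.1670 drive 12.6 radial 7.3 z 0.151 0.02379737346452439
```

Drive force rises elastically from 0 at φ 0.22 to 12.6 N at 0.296, heading for the earlier 14.5 N point at about 0.35. The screw held, and the setback was only handle windup. I'll return to zero force, release and lift clear.

arm_command:
  xyz:
    - [-0.0015,-0.005,0]
    - [-0.003,-0.01,0]
    - [-0.004,-0.015,0]
    - [-0.004,-0.015,0]
  rot:
    - [0,0,0]
    - [0,0,0]
    - [0,0,0]
    - [0,0,0]

```text
time: 38.05
ee_pos: [0.5136, 0.1246, 0.1512]
eef_rot: [0.005, 1.0, 0.0, -0.0]
ft_force: [-2.4, -0.5, 6.2]
width: 0.0238
grip_force: 45.0
```

arm_command:
  xyz:
    - [0,0,0]
    - [0,0,0]
    - [0,0,0]
    - [0,0,0]
    - [0,0,0]
    - [0,0,0]
    - [0,0,0]
    - [0,0,0]
    - [0,0,0.02]
    - [0,0,0.05]
    - [0,0,0.085]
    - [-0.02,0,0.11]
    - [-0.05,0,0.12]
    - [-0.05,0,0.12]
    - [-0.05,0,0.12]
  rot:
    - [0,0,0]
    - [0,0,0]
    - [0,0,0]
    - [0,0,0]
    - [0,0,0]
    - [0,0,0]
    - [0,0,0]
    - [0,0,0]
    - [0,0,0]
    - [0,0,0]
    - [0,0,0]
    - [0,0,0]
    - [0,0,0]
    - [0,0,0]
    - [0,0,0]
  grip: 0.7

```text
time: 39.3
ee_pos: [0.4635, 0.1256, 0.2718]
eef_rot: [0.004, 1.0, 0.001, 0.001]
ft_force: [-0.4, 0.8, -0.4]
width: 0.0614
grip_force: 0.0
```

```bash
python3 - <<'E'
from h import *
s=r.read_state();print(s["ee_pos"],s["ft_force"],s["width"],s["time"])
pic("wrist","end2.png")
t=find("spot_point","tab_end","wrist");g=find("spot_point","grip_mid","wrist");print(t,g,find("spot_point","ledger","wrist"))
print(r.close_job())
E
```

```text
[0.46349214 0.12555873 0.27177961] [-0.44904304  0.75197138 -0.36861913] 0.0613931338800369 39.3
[(0.8, [0.5944, 0.1151, 0.1806])] [] [(0.89, [0.6274, 0.081, 0.0245])]
the job is handed in; nothing more can be done
None
```

The job is handed in at 39.3 s: the book is square against the back stop, the selector is at tighten, the plate is clamped firm (slow pull 14.5–15.2 N, halted 13.2 N), and the arm has let go and lifted clear.

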